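Slide the loaf stop onto the slicing board's dovetail rail and clamp it

TASK

Put the loaf stop back on the slicing board: slide it, clamp open, onto the open left end of the dovetail rail and along gently until it sits fully home against the steel collar. Then, with it home, turn its black clamp knob clockwise until it is firmly hand-tight, without forcing anything, and let go; leave the knife, the bread and the other things on the counter where they are.

Things in the scene. Friction and masses are not known exactly. Their poses are not given: they have to be found in the camera images.
- board: Fixed beech slicing board, 240 x 360 x 20 mm (x, y, z); origin at the centre of its underside, z up. On its top, along the far (+x) edge, an aluminium dovetail rail parallel to board y: centre line at x = 70, from y = -130 to its open end at y = +90, top at z = 40 mm.
- rail_end (a point): Rail's open end, middle, at the height of its top: board (70, 90, 40) mm. The loaf stop goes on here, sliding to board -y. Rail section: 21 to 24 mm wide below board z = 28, flanks flaring to 36 mm at z = 36, upright to the top at z = 40. The last 11 mm are a lead-in: tapered to about 30 mm wide, top ramped 1.5 mm down. Its -x flank may be 1 mm proud or worn back by up to 2 mm.
- collar: Dark steel stop collar fixed across the rail, 48 x 16 x 26 mm (x, y, z), axes parallel to the board's, 60 to 105 mm to -y from the board's centre. Origin at the middle of its underside, 24 mm over the counter. Its face towards the open end is at its own y = +8 mm: the loaf stop is home against it.
- carriage: Loose loaf stop, 0.5 to 0.75 kg, level on the counter left of the board, z up. Origin: middle of its underside below the groove, which runs along its y. Aluminium, y = -45..45, x = -34..52, top at z = 23.5 mm. The groove's roof (z = 13.5) lies on the rail's top, so on the rail this origin is at board (70, y, 26.5) mm, same axes. Play 0.6 to 3.6 mm sideways, 2 mm upwards. Its -y end goes first.
- plate_grip (a point): Top edge of the white stop plate at carriage (-42, 0, 70) mm. The plate, 12 mm thick (carriage y = -6..6), x = -112..-27, z = 0..70 mm, points to the robot; pinch it here from above, fingers closing along carriage y, pads some 15 mm below this edge. The centre of mass is near carriage (-10, 0, 22) mm.
- nose (a point): Middle of the underside's leading (-y) edge: carriage (0, -45, 0) mm. When home it lies 8 mm from the collar's origin in collar y.
- knob_grip (a point): Knob's upright axis, carriage (30.4, 0, 42) mm, mid-height of its grip. Black ribbed knob with a red mark, 32 mm to a gripper, carriage z = 31 to 53 mm, 7.5 mm clear above the top plate. Grip it with 70 to 100 N. The stop plate begins 57 mm from the axis, so approach with fingers closing along carriage y or up to 0.9 rad from it.
- knob (a joint): Clamp knob angle (rad), growing clockwise from above; 0 to 0.3 (open) at the start, stop at 2.5. Runs freely (0.1 N m), then an eccentric bites somewhere from 0.95 to 1.6, as wear has it, drawing the carriage up to 4 mm to its +x: give way. From there torque climbs unevenly over some 0.4 rad: first reaching 0.45 N m above free is hand-tight, 0.8 too much. Stays where left. Below 0.9 until home.
- knife: Bystander: bread knife with black handle, 330 mm, lying on the board along its near edge, origin at the underside of its middle. Leave alone.
- loaf: Bystander: round loaf, 170 mm, far right. Leave alone.
- cash_tray: Bystander: black coin tray, 170 x 260 x 40 mm, right. Leave alone.
- card_terminal: Bystander: black card terminal, 150 x 72 x 30 mm, far left. Leave alone.
- pretzel_stick: Bystander: brown pretzel stick, 170 mm, beyond the board. Leave alone.
- jam_jar: Bystander: jam jar with red cap, 68 mm across, 85 mm high, near right. Leave alone.
Mind the look-alikes: they are no part of the job. What is shaped like the carriage but green is not meant.

How it is judged:
By the outcome, as a careful person would: the job done as asked, in the order asked, and still so for the second after the job is handed in, with the robot touching nothing.
It also fails if it takes over 64 s, if anything falls off the work surface, if the arm or the gripper's body presses on something with over 40 N, if the wrist force passes 120 N, or if a joint passes its speed limit or range.

ROBOT

A 6-joint arm with a two-finger parallel gripper is mounted at the origin on the work surface. World frame = base frame: x ahead of the robot, y to its left, z up, the work surface at z = 0. Lengths are in m, angles in rad, forces in N, time in s.
With the tool pointing down it reaches from about 0.35 to 0.775 m from the base axis. Payload 5.5 kg.
Tool frame: the origin (TCP) lies midway between the tips of the shut fingers; the grasp point (between the pads) lies 19 mm behind it (env.hold_point_z is the distance from the TCP to the grasp point, in m); z points along the fingers, y is the line along which they close (so a half turn about z gives the same grasp; the last joint's range is limited). The gripper opens to 85 mm and grips with 20 to 120 N. Pads are 22 mm wide; open, the fingers measure 114 mm over their backs; the gripper's body (76 mm by 85 mm) begins 54 mm behind the grasp point. The pads swing forward as they close: fully open they stand 13 mm farther back than shut.
Start: joints at [-1.282, 0.313, 0.046, 1.304, 0, 1.431], TCP at [0.239, -0.523, 0.231] pointing down, gripper open.
Joint ranges: [-2.76, 2.76], [-0.86, 1.69], [-1.03, 1.26], [-2.2, 2.34], [-1.47, 1.5], [-3.14, 3.14]. Speed limits (rad/s): [2.57, 2.57, 3.14, 3.14, 3.14, 3.14].

INTERFACE

Orientations are given as a unit quaternion [w, x, y, z].
In Python, from workcell import env, read_camera gives the robot as it stands. The module is installed in compiled form; this text tells all that it offers.
- The arm moves only by the tool carry_out, never from a script. Its argument "moves" is a list of rows, each an object of numbers: "tx", "ty", "tz": the shift along the world's x, y, z in cm; "wx", "wy", "wz": the turn, a rotation vector about the world's x, y, z in rad; "claw": the closure, from -1 (fully open) to 1 (shut). A call has 1 to 8 rows; each row shifts and turns the commanded pose from where the row before left it; what a row does not reach is not made up. A row lasts 1/8 s, in which the tool goes at most 62.5 mm and 10.7 degrees, less where a joint would pass 70% of its speed; a pose out of reach is approached as far as the arm can. A call is refused whole if a number of a shift passes 6.25 or a number of a turn 0.188, either way. A call with a gripper value outside its range is refused whole. The fingers move at their own pace and stop on an object; "newtons" is the grip in N (left out, the last holds). Time passes only in rows, so rows that do not move let the fingers close. It gives the time, the measured TCP pose, the force, the opening and the grip force at its end, in the units of the state.
- env.get_state(): the state, without advancing time (a new reading comes with each control period).
- read_camera(name): name is "scene" or "top" or "wrist"; returns a dict with "image" (400x640x3 uint8, blue, green, red), "z_map" (400x640 float32, m along the optical axis (not along the pixel's ray), 0 where there is no reading), "fx", "fy", "cx", "cy" (pixels), "k1" (the pictures are not rectified: a ray, as slopes to the right and down, at radius r is drawn at 1 + k1 r^2 times it, then the intrinsics apply), "camera_from_world" (4x4, takes a point from world to camera coordinates); the wrist camera has in their place "hand_eye" (4x4, takes a point from camera to tool coordinates, whose origin is the TCP and whose axes are the flange's). Camera axes: x right, y down, z forward; pixel columns grow to the right and rows downward; lengths in m; the calibration is good to about 2 mm. A picture is of the moment at which its call begins: read the wrist's pose just before it.
- env.hand_in(): hands the job in; it is judged then, once.
The state is a dict: "clock": time; "joint_pos": joint angles; "qvel": joint speeds; "tau": joint torques, N m; "tcp_pos": TCP position; "orientation": TCP orientation; "wrist_force": force on the tool from outside, world axes, zero at the start; "ft_torque": the same for the moment, N m; "finger_gap": finger opening in m; "grip_force": force on a finger pad.
Only numpy, scipy, OpenCV 4.12 (cv2) and the standard library are available. Lean on these libraries where they do the work, as an engineer would, in place of code of your own. Each camera call takes 0.05 s, during which the arm holds its last target. There are 200 camera calls.

## Working session

There is one attempt and no reset: what is moved stays moved. The work goes in short steps, Python scripts to look and compute and a tool call to move; the robot and the scene stay as the last step left them, time stands still between calls to the robot, and variables do not carry over. Pictures are saved under pics/ and viewed, at most 10 in all, crops included, and the job is handed in when it is done.

Besides the shell and the picture viewer there is one more tool, called after "Call:" as name([rows], argument=value, ...), one row to a line, values as JSON. carry_out: Moves the arm, as the interface text tells. Its arguments: {"type":"object","properties":{"moves":{"type":"array","items":{"type":"object","properties":{"tx":{"type":"number"},"ty":{"type":"number"},"tz":{"type":"number"},"wx":{"type":"number"},"wy":{"type":"number"},"wz":{"type":"number"},"claw":{"type":"number"}}}},"newtons":{"type":"number"}},"required":["moves"]}

```bash
mkdir -p pics; cat > h.py <<'E'
import numpy as np, cv2
from workcell import env, read_camera
def grab(n):
    s=env.get_state(); c=read_camera(n); c['state']=s
    K=np.array([[c['fx'],0,c['cx']],[0,c['fy'],c['cy']],[0,0,1]],float); c['K']=K
    from scipy.spatial.transform import Rotation as R
    if 'hand_eye' in c:
        q=s['orientation']; T=np.eye(4); T[:3,:3]=R.from_quat([q[1],q[2],q[3],q[0]]).as_matrix(); T[:3,3]=s['tcp_pos']
        c['wc']=T@np.array(c['hand_eye'])
    else: c['wc']=np.linalg.inv(c['camera_from_world'])
    return c
def rays(c,px):
    px=np.array(px,float).reshape(-1,2)
    d=np.stack([(px[:,0]-c['cx'])/c['fx'],(px[:,1]-c['cy'])/c['fy']],1); u=d.copy()
    for _ in range(20): u=d/(1+c['k1']*(u**2).sum(1,keepdims=True))
    return np.c_[u,np.ones(len(u))]
def onplane(c,px,z):
    r=rays(c,px)@c['wc'][:3,:3].T; o=c['wc'][:3,3]
    return o+r*((z-o[2])/r[:,2])[:,None]
def cloud(c):
    h,w=c['z_map'].shape; v,u=np.mgrid[:h,:w]
    P=rays(c,np.c_[u.ravel(),v.ravel()])*c['z_map'].reshape(-1,1)
    return (P@c['wc'][:3,:3].T+c['wc'][:3,3]).reshape(h,w,3)
def proj(c,P):
    P=np.array(P,float).reshape(-1,3); M=np.linalg.inv(c['wc']); p=P@M[:3,:3].T+M[:3,3]
    u=p[:,:2]/p[:,2:]; u=u*(1+c['k1']*(u**2).sum(1,keepdims=True))
    return u*[c['fx'],c['fy']]+[c['cx'],c['cy']]
E
python3 - <<'E'
from h import *
import pickle
for n in ('top','scene'):
    c=grab(n); cv2.imwrite(f'pics/{n}0.png',c['image']); pickle.dump(c,open(n+'0.pkl','wb'))
    print(n,c['wc'].round(3).tolist(),c['k1'],c['fx'])
print(env.get_state(), env.hold_point_z)
E
```

```text
top [[-0.016, -0.986, 0.164, 0.29], [-1.0, 0.015, -0.007, -0.047], [0.005, -0.164, -0.987, 1.512], [0.0, 0.0, 0.0, 1.0]] -0.10005659102989457 502.6992245977514
scene [[-0.559, 0.613, -0.558, 1.213], [0.829, 0.404, -0.387, 0.428], [-0.012, -0.679, -0.734, 0.983], [0.0, 0.0, 0.0, 1.0]] -0.02437737790650988 465.9080604816143
{'clock': 0.1, 'joint_pos': array([-1.28156084e+00,  3.13920188e-01,  4.51274254e-02,  1.30358730e+00,
       -2.60146445e-05,  1.43118442e+00]), 'qvel': array([ 0.00142906, -0.00140989,  0.00237485,  0.00090536,  0.00193803,
        0.00111228]), 'tau': array([ 2.67186610e-03, -4.81723809e+01,  2.99245334e+01,  1.26714617e-02,
       -1.47589353e-04,  1.87167223e-05]), 'tcp_pos': array([ 0.23895113, -0.52252181,  0.23051518]), 'orientation': array([-7.88681780e-04,  9.77098875e-01,  2.12784305e-01, -7.21568204e-05]), 'wrist_force': array([ 0.24903676,  0.35979283, -0.21532169]), 'ft_torque': array([ 0.04809846, -0.0271318 , -0.00433726]), 'grip_force': 0.0, 'finger_gap': 0.08545574347486967} 0.0187
```

View pics/top0.png

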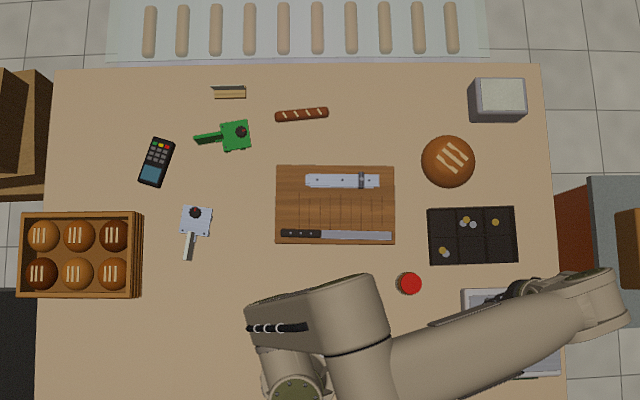

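View pics/scene0.png

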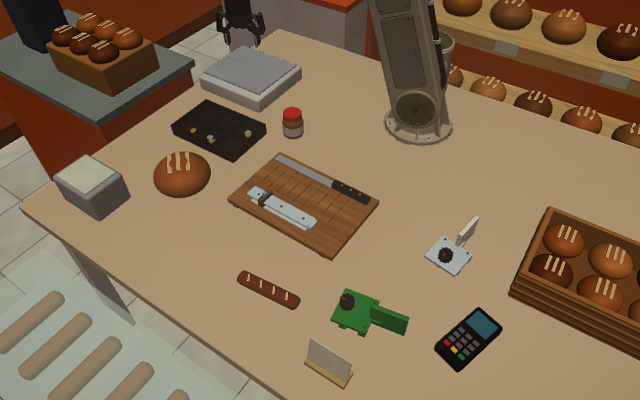

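The top view shows the silver loaf stop with its plate pointing to the robot: body (196,222), knob (195,212), plate (189,245). The look-alike is green at (235,135) and is not meant. The board is centred at (335,205), with the rail at (305–380,181) and the collar at (361,180). The scene view agrees: silver at (448,257), green at (360,312).

```bash
python3 - <<'E'
from h import *
import pickle
c=pickle.load(open('top0.pkl','rb')); 
P=cloud(c)
for n,p,z in [('body',(200,222),.0235),('knob',(195,212),.053),('plate tip',(186,260),.07),('plate',(191,238),.07),('board tl',(276,166),.02),('tr',(394,166),.02),('bl',(275,243),.02),('br',(395,244),.02),('rail l',(306,180),.04),('rail r',(380,181),.04),('collar',(361,181),.05),('green',(235,135),.0235),('pretzel',(302,114),.02),('term',(156,162),.03)]:
    print(n,onplane(c,p,z)[0].round(3),P[p[1],p[0]].round(3))
s=pickle.load(open('scene0.pkl','rb'))
crop=cv2.resize(s['image'][200:370,330:510],None,fx=3,fy=3,interpolation=cv2.INTER_CUBIC); cv2.imwrite('pics/crop1.png',crop)
E
```

```text
body [0.457 0.29  0.024] [0.456 0.29  0.024]
knob [0.483 0.299 0.053] [0.483 0.298 0.054]
plate tip [0.342 0.318 0.07 ] [0.342 0.318 0.069]
plate [0.405 0.305 0.07 ] [0.406 0.307 0.061]
board tl [0.625 0.062 0.02 ] [0.629 0.063 0.002]
tr [ 0.62  -0.297  0.02 ] [ 0.626 -0.302 -0.007]
bl [0.391 0.066 0.02 ] [0.392 0.067 0.005]
br [ 0.383 -0.291  0.02 ] [ 0.384 -0.294 -0.   ]
rail l [ 0.576 -0.029  0.04 ] [ 0.577 -0.029  0.036]
rail r [ 0.57 -0.25  0.04] [ 0.573 -0.252  0.023]
collar [ 0.569 -0.192  0.05 ] [ 0.568 -0.192  0.054]
green [0.724 0.188 0.024] [0.723 0.187 0.025]
pretzel [ 0.789 -0.019  0.02 ] [ 0.787 -0.019  0.024]
term [0.641 0.428 0.03 ] [0.642 0.429 0.028]
```

View pics/crop1.png

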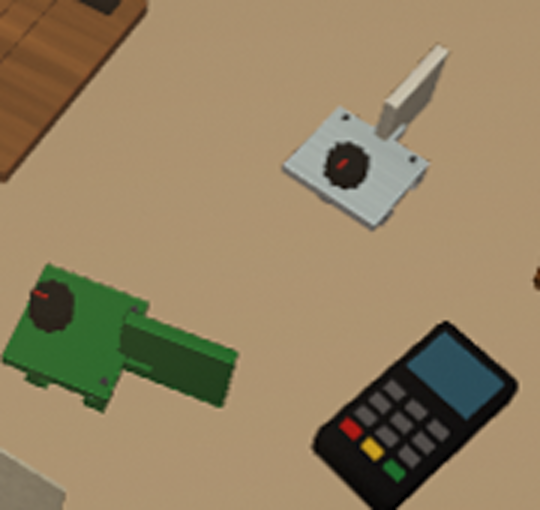

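Silver stop at crop (350,165), with black knob and white plate, is the one meant; the green one at (50,320) is the look-alike. Next I'll take a wrist view over the board.

Call:
carry_out([
  {"tx": 2.5, "ty": 5, "tz": 1, "wz": 0.186, "claw": -1},
  {"tx": 2.5, "ty": 5.5, "tz": 1, "wz": 0.186},
  {"tx": 2.5, "ty": 5.5, "tz": 1, "wz": 0.186},
  {"tx": 2.5, "ty": 5.5, "tz": 1, "wz": 0.186},
  {"tx": 2.5, "ty": 5.5, "tz": 1, "wz": 0.186},
  {"tx": 2.5, "ty": 5.5, "tz": 1, "wz": 0.186},
  {"tx": 2.5, "ty": 5.5, "tz": 1, "wz": 0.186},
  {"tx": 2.5, "ty": 5, "tz": 1, "wz": 0.186},
])

```text
invalid input at $.moves[0]: expected keys tx, ty, tz, wx, wy, wz, claw
```

Call:
carry_out([
  {"tx": 2, "ty": 1, "tz": 0, "wz": 0.186},
  {"tx": 2, "wz": 0.186},
  {"wz": 0.186},
  {"wz": 0.186},
  {"wz": 0.186},
  {"wz": 0.08},
])

```text
invalid input at $.moves[0]: expected keys tx, ty, tz, wx, wy, wz, claw
```

```bash
python3 - <<'E'
from h import *
import pickle
c=grab('wrist'); cv2.imwrite('pics/w1.png',c['image']); pickle.dump(c,open('w1.pkl','wb'))
print(np.array(c['hand_eye']).round(3),c['wc'].round(3),c['fx'],c['k1']); s=c['state'];print(s['clock'],s['tcp_pos'],s['orientation'],s['joint_pos'].round(2))
E
```

```text
[[ 0.001 -0.948 -0.318  0.083]
 [ 1.     0.001 -0.001  0.   ]
 [ 0.001 -0.318  0.948 -0.143]
 [ 0.     0.     0.     1.   ]] [[ 0.416 -0.862 -0.29   0.314]
 [-0.909 -0.396 -0.13  -0.488]
 [-0.002  0.317 -0.948  0.373]
 [ 0.     0.     0.     1.   ]] 339.3348372663847 -0.05205081881658306
0.1 [ 0.23895113 -0.52252181  0.23051518] [-7.88681780e-04  9.77098875e-01  2.12784305e-01 -7.21568204e-05] [-1.28  0.31  0.05  1.3  -0.    1.43]
```

View pics/w1.png

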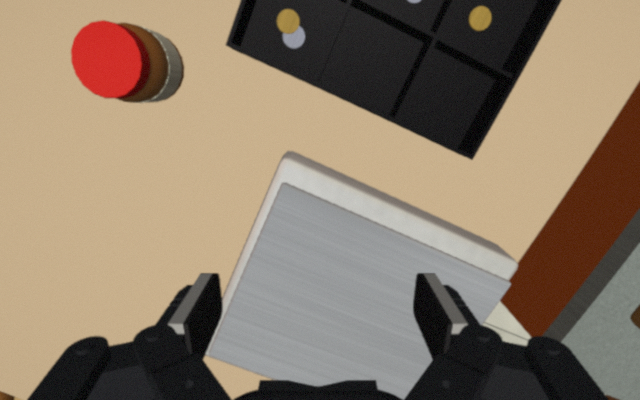

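That call was refused because every row needs all keys. The picture shows only the start pose: jar (107,60), tray, scale. I'll resend.

Call:
carry_out([
  {"tx": 2.5, "ty": 5, "tz": 1, "wx": 0, "wy": 0, "wz": 0.186, "claw": -1},
  {"tx": 2.5, "ty": 5.5, "tz": 1, "wx": 0, "wy": 0, "wz": 0.186, "claw": -1},
  {"tx": 2.5, "ty": 5.5, "tz": 1, "wx": 0, "wy": 0, "wz": 0.186, "claw": -1},
  {"tx": 2.5, "ty": 5.5, "tz": 1, "wx": 0, "wy": 0, "wz": 0.186, "claw": -1},
  {"tx": 2.5, "ty": 5.5, "tz": 1, "wx": 0, "wy": 0, "wz": 0.186, "claw": -1},
  {"tx": 2.5, "ty": 5.5, "tz": 1, "wx": 0, "wy": 0, "wz": 0.186, "claw": -1},
  {"tx": 2.5, "ty": 5.5, "tz": 1, "wx": 0, "wy": 0, "wz": 0.186, "claw": -1},
  {"tx": 2.5, "ty": 5.5, "tz": 1, "wx": 0, "wy": 0, "wz": 0.186, "claw": -1},
])

```text
clock: 1.15
tcp_pos: [0.4395, -0.0861, 0.3116]
orientation: [0.0, 0.572, 0.82, 0.0]
wrist_force: [1.2, -0.3, 0.7]
finger_gap: 0.0854
grip_force: 0.0
```

Call:
carry_out([
  {"tx": 1, "ty": 3, "tz": 0, "wx": 0, "wy": 0, "wz": 0.186, "claw": -1},
  {"tx": 1, "ty": 3, "tz": 0, "wx": 0, "wy": 0, "wz": 0.186, "claw": -1},
  {"tx": 0, "ty": 3, "tz": 0, "wx": 0, "wy": 0, "wz": 0.186, "claw": -1},
  {"tx": 0, "ty": 2, "tz": 0, "wx": 0, "wy": 0, "wz": 0.186, "claw": -1},
  {"tx": 0, "ty": 0, "tz": 0, "wx": 0, "wy": 0, "wz": 0.186, "claw": -1},
  {"tx": 0, "ty": 0, "tz": 0, "wx": 0, "wy": 0, "wz": 0.186, "claw": -1},
  {"tx": 0, "ty": 0, "tz": 0, "wx": 0, "wy": 0, "wz": 0, "claw": -1},
])

```text
clock: 2.02
tcp_pos: [0.4589, 0.0221, 0.3111]
orientation: [-0.0, 0.055, 0.998, 0.0]
wrist_force: [0.2, 0.4, 0.3]
finger_gap: 0.0855
grip_force: 0.0
```

```bash
python3 - <<'E'
from h import *
import pickle
c=grab('wrist'); cv2.imwrite('pics/w2.png',c['image']); pickle.dump(c,open('w2.pkl','wb'))
s=c['state'];print(s['clock'],s['tcp_pos'],s['orientation'],s['joint_pos'].round(2))
E
```

```text
2.025 [0.45890763 0.02212898 0.31112265] [-2.26877547e-04  5.52610945e-02  9.98471911e-01  4.74209321e-05] [-0.13  0.08 -0.06  1.44  0.   -0.02]
```

View pics/w2.png

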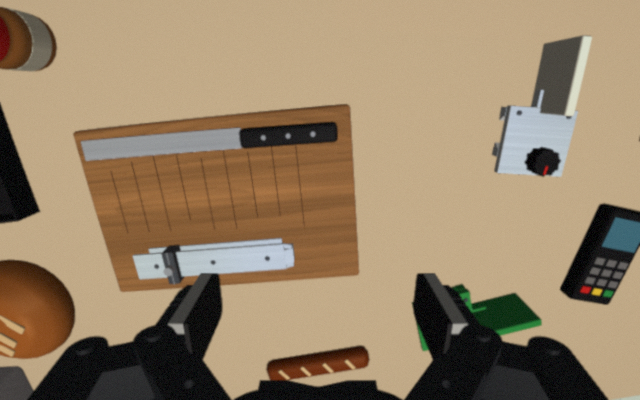

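The wrist view shows the board corners at (76,131), (350,105), (358,273) and (120,291). The rail runs from (135,265) to (293,255), the collar is at (172,263), and the stop has its body at (537,140), knob at (543,161) and plate edge at (580,75). I'll measure from masks.

```bash
cat > m.py <<'E'
from h import *
import pickle
def rect(P):
    (cx,cy),(w,h),a=cv2.minAreaRect((P[:,:2]*1000).astype(np.float32)); return np.round([cx,cy,w,h,a],1)
def comp(m,seed):
    n,l=cv2.connectedComponents(m.astype(np.uint8),connectivity=4); k=l[seed[1],seed[0]]; return (l==k) if k else None
def cont(m): 
    return max(cv2.findContours(m.astype(np.uint8),cv2.RETR_EXTERNAL,cv2.CHAIN_APPROX_NONE)[0],key=len).reshape(-1,2)
if __name__=='__main__':
    c=pickle.load(open('w2.pkl','rb')); P=cloud(c); hsv=cv2.cvtColor(c['image'],cv2.COLOR_BGR2HSV)
    for p in [(215,215),(230,255),(172,262),(525,140),(537,70),(580,80),(450,150),(543,155)]: print(p,hsv[p[1],p[0]],P[p[1],p[0]].round(4))
    print('noise', P[140:160,400:450,2].mean(),P[140:160,400:450,2].std())
    H,S,V=[hsv[...,i].astype(int) for i in range(3)]
    sil=(S<60)&(V>120)
    for n,seed,z in [('rail',(240,263),.04),('car',(525,140),.0235)]:
        m=comp(sil,seed); 
        if m is None: print('none');continue
        Z=P[m][:,2]; print(n,m.sum(),np.percentile(Z,[5,25,50,75,95]).round(4), rect(onplane(c,cont(m),z)))
    # rail top rows
    Q=P[sil&(P[...,2]>.036)&(P[...,2]<.045)]; Q=Q[(Q[:,1]<.05)&(Q[:,1]>-.3)&(Q[:,0]<.65)&(Q[:,0]>.5)]; print(len(Q),rect(Q),np.median(Q[:,2]))
    plt=sil&(P[...,2]>.06)&(P[...,2]<.08); plt[:, :480]=0; print('plate',plt.sum(),rect(onplane(c,np.argwhere(plt)[:,::-1],.07)) if plt.any() else '')
E
python3 m.py
```

```text
(215, 215) [ 15 148 138] [ 0.5175 -0.1239  0.0202]
(230, 255) [103  25 214] [ 0.5701 -0.1085  0.0397]
(172, 262) [107  30  76] [ 0.5678 -0.1856  0.049 ]
(525, 140) [104  26 204] [0.4597 0.2904 0.0237]
(537, 70) [ 18  76 175] [ 0.3756  0.315  -0.0004]
(580, 80) [ 34  26 219] [0.3904 0.3211 0.0704]
(450, 150) [ 18  78 196] [0.4672 0.2015 0.0008]
(543, 155) [84 44 29] [0.4747 0.2969 0.0529]
noise 0.002043593380230778 0.028645428579984908
rail 3509 [0.022  0.0385 0.0395 0.0402 0.041 ] [ 573.7 -102.2  160.5   47.4   88.7]
car 4546 [0.022  0.0233 0.024  0.025  0.0707] [421.1 313.6  92.  174.4  80.7]
3562 [ 577.2 -134.3  220.9   39.1   89.1] 0.03979613386784428
plate 804 [386.8 318.2  15.5  84.8  77.7]
```

Call:
carry_out([
  {"tx": -0.6, "ty": 5, "tz": -2, "wx": 0, "wy": 0, "wz": -0.03, "claw": -1},
  {"tx": -0.7, "ty": 5, "tz": -2.5, "wx": 0, "wy": 0, "wz": -0.03, "claw": -1},
  {"tx": -0.8, "ty": 5, "tz": -2.5, "wx": 0, "wy": 0, "wz": -0.03, "claw": -1},
  {"tx": -0.8, "ty": 5, "tz": -2.5, "wx": 0, "wy": 0, "wz": -0.014, "claw": -1},
  {"tx": -0.8, "ty": 5, "tz": -2.5, "wx": 0, "wy": 0, "wz": 0, "claw": -1},
  {"tx": -0.8, "ty": 4, "tz": -2, "wx": 0, "wy": 0, "wz": 0, "claw": -1},
  {"tx": 0, "ty": 0, "tz": 0, "wx": 0, "wy": 0, "wz": 0, "claw": -1},
])

```text
clock: 2.95
tcp_pos: [0.4122, 0.3135, 0.1693]
orientation: [-0.002, 0.106, 0.994, -0.001]
wrist_force: [-0.6, -0.6, 0.3]
finger_gap: 0.0857
grip_force: 0.0
```

```bash
python3 - <<'E'
from m import *
c=grab('wrist'); cv2.imwrite('pics/w3.png',c['image']); pickle.dump(c,open('w3.pkl','wb'))
s=c['state'];print(s['clock'],s['tcp_pos'],s['orientation'],s['joint_pos'].round(2))
P=cloud(c); hsv=cv2.cvtColor(c['image'],cv2.COLOR_BGR2HSV); S=hsv[...,1].astype(int);V=hsv[...,2].astype(int)
x,y,z=P[...,0],P[...,1],P[...,2]
near=(abs(x-.43)<.12)&(abs(y-.31)<.09)
for n,m in [('plate',near&(z>.066)&(z<.075)&(V>120)&(S<70)),('body',near&(z>.020)&(z<.028)&(S<60)),('knob',near&(z>.050)&(z<.057)&(V<100))]:
    m=cv2.morphologyEx(m.astype(np.uint8),cv2.MORPH_OPEN,np.ones((2,2)))>0
    if m.any(): print(n,m.sum(),rect(P[m]),P[m].mean(0).round(4),np.median(z[m]))
# red mark
r=near&(hsv[...,0]<8)&(S>150)&(z>.04)&(z<.06); print('red',P[r].mean(0),r.sum())
c=pickle.load(open('w2.pkl','rb')); P=cloud(c); hsv=cv2.cvtColor(c['image'],cv2.COLOR_BGR2HSV); S=hsv[...,1].astype(int);V=hsv[...,2].astype(int);z=P[...,2]
m=(S<60)&(V>120)&(z>.037)&(z<.043)&(P[...,0]>.5)&(P[...,0]<.65)
for ya in np.arange(-.24,-.02,.02):
    q=P[m&(abs(P[...,1]-ya)<.008)]
    if len(q)>20: print(round(ya,3),np.percentile(q[:,0],[1,5,50,95,99]).round(4),q[:,2].mean().round(4))
q=P[m]; print('y ext',np.percentile(q[:,1],[0.3,1,99,99.7]))
dk=(V<120)&(S<90)&(z>.044)&(z<.056)&(abs(P[...,0]-.57)<.05)&(P[...,1]<-.1)&(P[...,1]>-.27); print('collar',dk.sum(),rect(P[dk]),np.median(P[dk],0))
E
```

```text
2.95 [0.41224455 0.31348341 0.16932308] [-1.53301174e-03  1.05657582e-01  9.94401030e-01 -8.47129291e-04] [ 0.49  0.23 -0.21  1.13  0.    0.71]
plate 1845 [390.3 319.4  13.  115.4  80.6] [0.3859 0.3199 0.0672] 0.07001918589280401
body 6833 [427.6 313.4  96.3 190.9  80.8] [0.4586 0.3087 0.0246] 0.023543878931944928
knob 917 [436.1 319.8  36.8 203.7  75.2] [0.4841 0.3043 0.0529] 0.05281564063729466
red [0.49282295 0.30072111 0.05288341] 62
-0.24 [0.5567 0.5578 0.5744 0.5914 0.5928] 0.0398
-0.22 [0.5569 0.5576 0.5736 0.5918 0.5933] 0.04
-0.2 [0.5573 0.5578 0.5706 0.5925 0.5938] 0.0402
-0.18 [0.5575 0.5591 0.5764 0.593  0.5942] 0.0399
-0.16 [0.5578 0.5589 0.5755 0.5928 0.5946] 0.0399
-0.14 [0.5583 0.5589 0.5746 0.5919 0.5936] 0.0398
-0.12 [0.5587 0.5595 0.5761 0.5938 0.5954] 0.0398
-0.1 [0.5591 0.5598 0.5768 0.5943 0.5958] 0.0398
-0.08 [0.5594 0.5601 0.5773 0.5945 0.5963] 0.0396
-0.06 [0.5601 0.5607 0.5767 0.5954 0.597 ] 0.0398
-0.04 [0.5602 0.5614 0.578  0.5957 0.5973] 0.0397
y ext [-0.24350352 -0.24203888 -0.02627293 -0.02468185]
collar 347 [ 575.8 -189.5   16.1   48.    89.6] [ 0.57050478 -0.18726932  0.04970673]
```

View pics/w3.png

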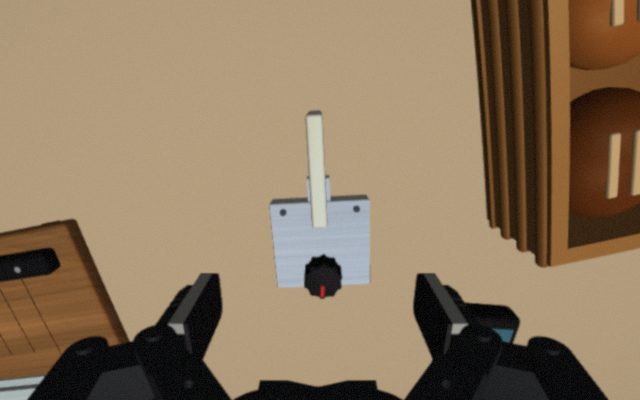

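The wrist view shows the stop centred below the open fingers: plate top edge from (314,114) to (319,226), body corners (271,201) to (370,285), knob (322,275) with its red mark at (322,292).

```bash
python3 - <<'E'
from m import *
c=pickle.load(open('w3.pkl','rb')); P=cloud(c)
hsv=cv2.cvtColor(c['image'],cv2.COLOR_BGR2HSV); H,S,V=[hsv[...,i].astype(int) for i in range(3)]
u=np.zeros(H.shape,bool); u[105:300,260:385]=1; z=P[...,2]
m=comp(u&(z>.064)&(z<.075)&(V>150),(316,150)); mid=[]
for r in range(120,222,2):
    k=np.where(m[r])[0]; mid.append((k.mean(),r))
q=onplane(c,mid,.07); 
k=np.polyfit(q[:,0],q[:,1],1); yaw=np.arctan(k[0]); print('plate yaw',yaw,'res',np.std(q[:,1]-np.polyval(k,q[:,0])),'width px',m[150].sum())
d=np.array([np.cos(yaw),np.sin(yaw)])
p=onplane(c,cont(m),.07); t=p[:,:2]@d; print('len',np.ptp(t))
mc=np.array([ (t.max()+t.min())/2]); cen=np.array([0,np.polyval(k,0)]); cen=cen+d*(mc-cen@d)
o=cen+69.5e-3*d; print('origin',o,'grip',o-.042*d,'knob pred',o+.0304*d)
kb=u&(V<70)&(z>.04); print('knob',rect(onplane(c,cont(comp(kb,(315,272))),.050)))
print('body yaw/centre pred',(o+.009*d), rect(onplane(c,[(271,201),(368,196),(370,285),(277,288)],.0235)))
rm=u&(H<8)&(S>150); print('red',onplane(c,np.argwhere(rm).mean(0)[::-1],.053), 'TCP axis tilt', c['state']['orientation'])
E
```

```text
plate yaw -0.16021290625220233 res 0.00015133930991541186 width px 16
len 0.08355863797153362
origin [0.4552215  0.30805231] grip [0.41375938 0.3147525 ] knob pred [0.48523218 0.30320264]
knob [481.3 303.9  31.   37.7  77.9]
body yaw/centre pred [0.46410624 0.30661655] [462.9 307.4  90.7  90.4  80. ]
red [[0.49180193 0.30084594 0.053     ]] TCP axis tilt [-1.53301174e-03  1.05657582e-01  9.94401030e-01 -8.47129291e-04]
```

Call:
carry_out([
  {"tx": 0.15, "ty": 0.13, "tz": -2.5, "wx": 0, "wy": 0, "wz": 0.047, "claw": -1},
  {"tx": 0, "ty": 0, "tz": -3, "wx": 0, "wy": 0, "wz": 0, "claw": -1},
  {"tx": 0, "ty": 0, "tz": -3, "wx": 0, "wy": 0, "wz": 0, "claw": -1},
  {"tx": 0, "ty": 0, "tz": -2.5, "wx": 0, "wy": 0, "wz": 0, "claw": -1},
  {"tx": 0, "ty": 0, "tz": -1.5, "wx": 0, "wy": 0, "wz": 0, "claw": -0.5},
  {"tx": 0, "ty": 0, "tz": -0.8, "wx": 0, "wy": 0, "wz": 0, "claw": 0},
  {"tx": 0, "ty": 0, "tz": 0, "wx": 0, "wy": 0, "wz": 0, "claw": 0.4},
], newtons=100)

```text
clock: 3.88
tcp_pos: [0.4159, 0.313, 0.0385]
orientation: [0.0, 0.083, 0.997, 0.0]
wrist_force: [0.3, -0.8, 0.3]
finger_gap: 0.0323
grip_force: 0.0
```

Call:
carry_out([
  {"tx": 0, "ty": 0, "tz": 0, "wx": 0, "wy": 0, "wz": 0, "claw": 1},
  {"tx": 0, "ty": 0, "tz": 0, "wx": 0, "wy": 0, "wz": 0, "claw": 1},
  {"tx": 0, "ty": 0, "tz": 0, "wx": 0, "wy": 0, "wz": 0, "claw": 1},
  {"tx": 0, "ty": 0, "tz": 0, "wx": 0, "wy": 0, "wz": 0, "claw": 1},
])

```text
clock: 4.38
tcp_pos: [0.4164, 0.3136, 0.0394]
orientation: [0.001, 0.083, 0.997, 0.0]
wrist_force: [-1.2, -1.1, 6.6]
finger_gap: 0.0103
grip_force: 98.4
```

Call:
carry_out([
  {"tx": 0, "ty": 0, "tz": 0.5, "wx": 0, "wy": 0, "wz": 0, "claw": 1},
  {"tx": 0, "ty": 0, "tz": 1, "wx": 0, "wy": 0, "wz": 0, "claw": 1},
  {"tx": 0, "ty": 0, "tz": 1.5, "wx": 0, "wy": 0, "wz": 0, "claw": 1},
  {"tx": 0, "ty": 0, "tz": 2, "wx": 0, "wy": 0, "wz": 0, "claw": 1},
  {"tx": 0, "ty": 0, "tz": 2, "wx": 0, "wy": 0, "wz": 0, "claw": 1},
  {"tx": 0, "ty": 0, "tz": 0, "wx": 0, "wy": 0, "wz": 0, "claw": 1},
], newtons=110)

```text
clock: 5.12
tcp_pos: [0.417, 0.3142, 0.1105]
orientation: [0.002, 0.083, 0.997, 0.001]
wrist_force: [0.3, 0.7, -6.3]
finger_gap: 0.0105
grip_force: 107.4
```

Call:
carry_out([
  {"tx": 1.5, "ty": -2.5, "tz": 0, "wx": 0, "wy": 0, "wz": 0.03, "claw": 1},
  {"tx": 2, "ty": -3.5, "tz": 0, "wx": 0, "wy": 0, "wz": 0.03, "claw": 1},
  {"tx": 2, "ty": -4, "tz": 0, "wx": 0, "wy": 0, "wz": 0.03, "claw": 1},
  {"tx": 2, "ty": -4, "tz": 0, "wx": 0, "wy": 0, "wz": 0.03, "claw": 1},
  {"tx": 2, "ty": -4, "tz": 0, "wx": 0, "wy": 0, "wz": 0.025, "claw": 1},
  {"tx": 1.5, "ty": -3.5, "tz": 0, "wx": 0, "wy": 0, "wz": 0, "claw": 1},
  {"tx": 1, "ty": -2, "tz": 0, "wx": 0, "wy": 0, "wz": 0, "claw": 1},
  {"tx": 0, "ty": 0, "tz": 0, "wx": 0, "wy": 0, "wz": 0, "claw": 1},
])

```text
clock: 6.12
tcp_pos: [0.5359, 0.0767, 0.1075]
orientation: [-0.0, 0.012, 1.0, -0.0]
wrist_force: [-0.4, 0.6, -6.2]
finger_gap: 0.0103
grip_force: 107.9
```

```bash
python3 - <<'E'
from m import *
c=grab('wrist'); cv2.imwrite('pics/w4.png',c['image']); pickle.dump(c,open('w4.pkl','wb'))
s=c['state'];print(s['clock'],s['tcp_pos'],s['orientation'],s['joint_pos'].round(2),s['wrist_force'],s['ft_torque'],s['finger_gap'])
t=grab('top'); pickle.dump(t,open('top4.pkl','wb')); sc=grab('scene'); pickle.dump(sc,open('scene4.pkl','wb'))
E
```

```text
6.125 [0.53590579 0.07667195 0.10749342] [-3.85422445e-04  1.18745663e-02  9.99929415e-01 -1.06082109e-04] [-0.01  0.32 -0.26  0.99 -0.    0.02] [-0.36256146  0.58429844 -6.1810335 ] [0.01538784 0.17806228 0.02989326] 0.010341766647919833
```

View pics/w4.png

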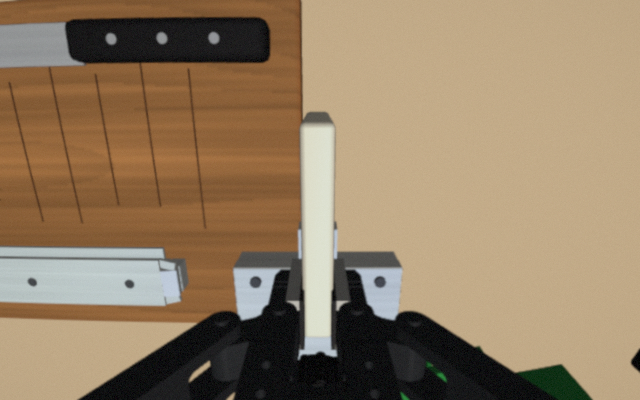

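The wrist view shows the plate held centrally (303–334,120–335), level and square. The stop's body corners are at (236,265) and (401,265). The rail's open end is at (183,280), and its lead-in begins near (163,280).

```bash
cat > m4.py <<'E'
from m import *
def railfit(c,umax,verbose=1):
    P=cloud(c); hsv=cv2.cvtColor(c['image'],cv2.COLOR_BGR2HSV); S=hsv[...,1].astype(int);V=hsv[...,2].astype(int)
    x,y,z=P[...,0],P[...,1],P[...,2]
    m=(S<60)&(V>130)&(abs(z-.04)<.0025)&(abs(x-.577)<.035)&(y<0.0); m[:,umax:]=0
    lo=[];hi=[]
    for u in range(0,umax,3):
        k=np.where(m[:,u])[0]
        if len(k)>15: lo.append((u,k.min()));hi.append((u,k.max()))
    L=onplane(c,lo,.04);Hh=onplane(c,hi,.04)
    return P,m,L,Hh
if __name__=='__main__':
    import sys
    c=pickle.load(open(sys.argv[1],'rb')); P,m,L,Hh=railfit(c,160)
    for n,e in(('near',L),('far',Hh)):
        k=np.polyfit(e[:,1],e[:,0],1); print(n,'slope',k[0],'x at y=-.03',np.polyval(k,-.03),'res',np.std(e[:,0]-np.polyval(k,e[:,1])))
    print('rail z',np.median(P[m][:,2]))
    print('end', onplane(c,[(186,280),(163,250),(163,304)],.039).round(4))
    for p in [(318,130),(318,200),(318,260),(318,320),(245,275),(250,290),(390,275),(385,290),(240,262),(395,262)]: print(p,P[p[1],p[0]].round(4))
E
python3 m4.py w4.pkl; python3 - <<'E'
from m import *
c=pickle.load(open('w4.pkl','rb'));P=cloud(c);V=c['image'].min(2)
mid=[];z=P[...,2]
for r in range(130,270,3):
    k=np.where((V[r,280:360]>150)&(abs(z[r,280:360]-.138)<.012))[0]+280
    if len(k)>10: mid.append((k.mean(),r))
q=onplane(c,mid,.141); k=np.polyfit(q[:,0],q[:,1],1); print('plate yaw',np.arctan(k[0]),q[0],q[-1])
print('tcp-edge corners body',onplane(c,[(236,266),(401,266)],.0945))
print('edge of board',onplane(c,[(301,20),(302,230)],.02))
E
```

```text
near slope 0.025071447457330694 x at y=-.03 0.5614974590248695 res 0.00034504247414296534
far slope 0.02472590527292302 x at y=-.03 0.598193741741254 res 0.00025342689068856046
rail z 0.03989380184745289
end [[ 0.5778 -0.0176  0.039 ]
 [ 0.554  -0.0302  0.039 ]
 [ 0.5978 -0.0381  0.039 ]]
(318, 130) [0.466  0.079  0.1389]
(318, 200) [0.49   0.0784 0.1374]
(318, 260) [0.5129 0.0779 0.1381]
(318, 320) [0.539  0.0773 0.1384]
(245, 275) [0.5449 0.0385 0.0914]
(250, 290) [0.5546 0.0402 0.0907]
(390, 275) [0.5462 0.1153 0.0923]
(385, 290) [0.5559 0.1133 0.0913]
(240, 262) [0.5402 0.0351 0.0856]
(395, 262) [0.5415 0.1189 0.0868]
plate yaw -0.01885856174003041 [0.46578301 0.07897088 0.141     ] [0.514626   0.07786711 0.141     ]
tcp-edge corners body [[0.53784059 0.03516049 0.0945    ]
 [0.53984866 0.12024451 0.0945    ]]
edge of board [[0.41062602 0.0701035  0.02      ]
 [0.54888321 0.06567733 0.02      ]]
```

Call:
carry_out([
  {"tx": 0.3, "ty": -1.5, "tz": -0.5, "wx": 0, "wy": 0, "wz": 0, "claw": 1},
  {"tx": 0.35, "ty": -1.7, "tz": -1, "wx": 0, "wy": 0, "wz": 0, "claw": 1},
  {"tx": 0, "ty": 0, "tz": -1.2, "wx": 0, "wy": 0, "wz": 0, "claw": 1},
  {"tx": 0, "ty": 0, "tz": -0.8, "wx": 0, "wy": 0, "wz": 0, "claw": 1},
  {"tx": 0, "ty": 0, "tz": -0.5, "wx": 0, "wy": 0, "wz": 0, "claw": 1},
  {"tx": 0, "ty": 0, "tz": 0, "wx": 0, "wy": 0, "wz": 0, "claw": 1},
])

```text
clock: 7.02
tcp_pos: [0.5416, 0.0466, 0.0678]
orientation: [-0.001, 0.01, 1.0, 0.0]
wrist_force: [0.3, 0.5, -6.6]
finger_gap: 0.0104
grip_force: 108.1
```

```bash
python3 - <<'E'
from m import *
c=grab('wrist'); pickle.dump(c,open('w5.pkl','wb')); cv2.imwrite('pics/w5.png',cv2.resize(c['image'][180:340,100:440],None,fx=2.3,fy=2.3,interpolation=cv2.INTER_CUBIC))
s=c['state'];print(s['clock'],s['tcp_pos'],s['orientation'],s['wrist_force'])
E
python3 m4.py w5.pkl
```

```text
7.025 [0.54164515 0.04658095 0.06781267] [-5.02790138e-04  1.01796041e-02  9.99948054e-01  1.10875670e-04] [ 0.32106505  0.4552415  -6.55090695]
near slope 0.021606860840261536 x at y=-.03 0.5613241691547138 res 0.00022790995424341442
far slope 0.021686475132700823 x at y=-.03 0.5979228528719728 res 0.00021779183645362655
rail z 0.0399448806174193
end [[ 0.5608 -0.0295  0.039 ]
 [ 0.5415 -0.0398  0.039 ]
 [ 0.577  -0.046   0.039 ]]
(318, 130) [0.4717 0.0486 0.0991]
(318, 200) [0.4955 0.0482 0.0987]
(318, 260) [0.5188 0.0477 0.0982]
(318, 320) [0.5447 0.0472 0.0988]
(245, 275) [0.5506 0.0086 0.0521]
(250, 290) [0.5595 0.0105 0.0525]
(390, 275) [0.552  0.0853 0.0523]
(385, 290) [0.5618 0.0833 0.0512]
(240, 262) [0.5464 0.0048 0.0452]
(395, 262) [0.5472 0.0889 0.0469]
```

View pics/w5.png

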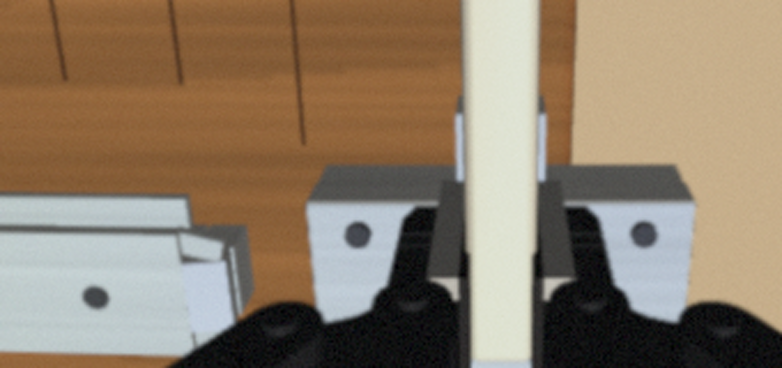

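The crop shows the stop's near top edge from crop (308,203) to (691,203). The rail's near top edge is at crop row 230, and the rail ends at about crop (235,290).

```bash
python3 - <<'E'
from m import *
from m4 import railfit
c=pickle.load(open('w5.pkl','rb')); f=lambda p:(p[0]/2.3+100-.3,p[1]/2.3+180-.3)
a=onplane(c,[f((308,203)),f((691,201))],.0522); print('car near edge',a.round(4), 'yaw',-np.arctan2(a[1,0]-a[0,0],a[1,1]-a[0,1]))
# subpixel edge: gradient of gray along columns on body edge
g=cv2.cvtColor(c['image'],cv2.COLOR_BGR2GRAY).astype(float)
e=[]
for u in list(range(238,285,3))+list(range(352,398,3)):
    col=np.diff(cv2.GaussianBlur(g,(3,3),0)[255:282,u]); e.append((u,255+np.argmax(col)+.5))
E=onplane(c,e,.0522); k=np.polyfit(E[:,1],E[:,0],1); r=E[:,0]-np.polyval(k,E[:,1]); ok=abs(r)<.001; k=np.polyfit(E[ok,1],E[ok,0],1)
print('edge slope',k[0],ok.sum()); ym=a[:,1].mean(); xm=np.polyval(k,ym)
yaw=-np.arctan(k[0]); d=np.array([np.cos(yaw),np.sin(yaw)]); o=np.array([xm,ym])+.034*d; print('origin',o)
print('rail x there',.5796+.0216*(o[1]+.03))
print('rail end',onplane(c,[f((228,262)),f((240,320))],.0385))
E
```

```text
car near edge [[0.5462 0.003  0.0522]
 [0.5475 0.0905 0.0522]] yaw -0.014478079960762901
edge slope 0.020387093444928603 32
origin [0.58071499 0.04602352]
rail x there 0.5812421080368732
rail end [[ 0.57030928 -0.02340837  0.0385    ]
 [ 0.58809569 -0.02270382  0.0385    ]]
```

Call:
carry_out([
  {"tx": 0.05, "ty": -0.5, "tz": -0.1, "wx": 0, "wy": 0, "wz": 0, "claw": 1},
  {"tx": -0.02, "ty": -1, "tz": 0, "wx": 0, "wy": 0, "wz": 0, "claw": 1},
  {"tx": -0.02, "ty": -0.7, "tz": 0, "wx": 0, "wy": 0, "wz": 0, "claw": 1},
  {"tx": -0.01, "ty": -0.4, "tz": 0, "wx": 0, "wy": 0, "wz": 0, "claw": 1},
  {"tx": -0.01, "ty": -0.4, "tz": 0, "wx": 0, "wy": 0, "wz": 0, "claw": 1},
  {"tx": 0, "ty": 0, "tz": 0, "wx": 0, "wy": 0, "wz": 0, "claw": 1},
])

```text
clock: 7.82
tcp_pos: [0.542, 0.016, 0.0674]
orientation: [0.0, 0.011, 1.0, 0.0]
wrist_force: [-0.2, -1.0, -5.4]
finger_gap: 0.01
grip_force: 108.1
```

Call:
carry_out([
  {"tx": -0.01, "ty": -0.3, "tz": 0, "wx": 0, "wy": 0, "wz": 0, "claw": 1},
  {"tx": -0.01, "ty": -0.3, "tz": 0, "wx": 0, "wy": 0, "wz": 0, "claw": 1},
  {"tx": 0, "ty": 0, "tz": 0, "wx": 0, "wy": 0, "wz": 0, "claw": 1},
])

```text
clock: 8.2
tcp_pos: [0.5417, 0.0102, 0.0673]
orientation: [-0.0, 0.01, 1.0, 0.0]
wrist_force: [1.1, -0.4, -6.6]
finger_gap: 0.0105
grip_force: 108.1
```

Call:
carry_out([
  {"tx": -0.01, "ty": -0.4, "tz": 0, "wx": 0, "wy": 0, "wz": 0, "claw": 1},
  {"tx": -0.01, "ty": -0.5, "tz": 0, "wx": 0, "wy": 0, "wz": 0, "claw": 1},
  {"tx": -0.01, "ty": -0.6, "tz": 0, "wx": 0, "wy": 0, "wz": 0, "claw": 1},
  {"tx": 0, "ty": 0, "tz": 0, "wx": 0, "wy": 0, "wz": 0, "claw": 1},
])

```text
clock: 8.7
tcp_pos: [0.5414, -0.0053, 0.0673]
orientation: [-0.0, 0.011, 1.0, -0.0]
wrist_force: [-1.0, 0.6, -6.3]
finger_gap: 0.0101
grip_force: 108.1
```

Call:
carry_out([
  {"tx": -0.01, "ty": -0.6, "tz": 0, "wx": 0, "wy": 0, "wz": 0, "claw": 1},
  {"tx": -0.02, "ty": -0.8, "tz": 0, "wx": 0, "wy": 0, "wz": 0, "claw": 1},
  {"tx": -0.02, "ty": -0.8, "tz": 0, "wx": 0, "wy": 0, "wz": 0, "claw": 1},
  {"tx": -0.02, "ty": -0.8, "tz": 0, "wx": 0, "wy": 0, "wz": 0, "claw": 1},
  {"tx": 0, "ty": 0, "tz": 0, "wx": 0, "wy": 0, "wz": 0, "claw": 1},
])

```text
clock: 9.32
tcp_pos: [0.5407, -0.0356, 0.0673]
orientation: [-0.0, 0.011, 1.0, -0.0]
wrist_force: [-0.4, -0.2, -7.6]
finger_gap: 0.0102
grip_force: 108.0
```

Call:
carry_out([
  {"tx": -0.02, "ty": -1, "tz": 0, "wx": 0, "wy": 0, "wz": 0, "claw": 1},
  {"tx": -0.02, "ty": -1, "tz": 0, "wx": 0, "wy": 0, "wz": 0, "claw": 1},
  {"tx": -0.02, "ty": -1, "tz": 0, "wx": 0, "wy": 0, "wz": 0, "claw": 1},
  {"tx": -0.02, "ty": -1, "tz": 0, "wx": 0, "wy": 0, "wz": 0, "claw": 1},
  {"tx": 0, "ty": 0, "tz": 0, "wx": 0, "wy": 0, "wz": 0, "claw": 1},
])

```text
clock: 9.95
tcp_pos: [0.5399, -0.0759, 0.0672]
orientation: [-0.0, 0.011, 1.0, -0.0]
wrist_force: [-0.9, 0.0, -6.5]
finger_gap: 0.0105
grip_force: 108.0
```

Call:
carry_out([
  {"tx": -0.02, "ty": -1, "tz": 0, "wx": 0, "wy": 0, "wz": 0, "claw": 1},
  {"tx": -0.02, "ty": -1, "tz": 0, "wx": 0, "wy": 0, "wz": 0, "claw": 1},
  {"tx": -0.02, "ty": -1, "tz": 0, "wx": 0, "wy": 0, "wz": 0, "claw": 1},
  {"tx": -0.02, "ty": -0.8, "tz": 0, "wx": 0, "wy": 0, "wz": 0, "claw": 1},
  {"tx": -0.02, "ty": -0.5, "tz": 0, "wx": 0, "wy": 0, "wz": 0, "claw": 1},
  {"tx": 0, "ty": 0, "tz": 0, "wx": 0, "wy": 0, "wz": 0, "claw": 1},
])

```text
clock: 10.7
tcp_pos: [0.5388, -0.1185, 0.0672]
orientation: [-0.0, 0.011, 1.0, -0.0]
wrist_force: [-1.9, -1.6, -6.6]
finger_gap: 0.0099
grip_force: 107.9
```

```bash
python3 - <<'E'
from m import *
c=grab('wrist'); pickle.dump(c,open('w6.pkl','wb')); cv2.imwrite('pics/w6.png',c['image'][60:])
s=c['state'];print(s['clock'],s['tcp_pos'],s['wrist_force'],s['ft_torque'])
E
```

```text
10.7 [ 0.5388223  -0.11852413  0.06722481] [-1.90876123 -1.62101243 -6.57395039] [-0.19952115  0.67553168 -0.06702687]
```

View pics/w6.png

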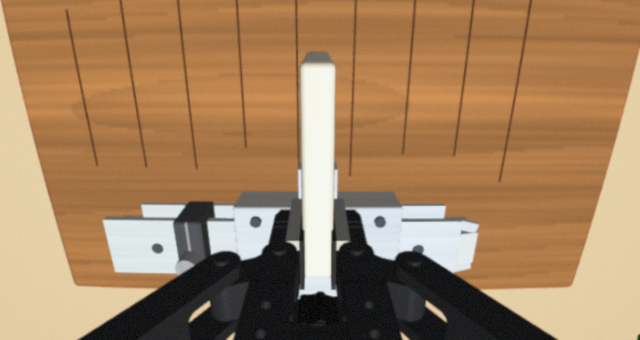

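The stop is on the rail, with the collar at (194,240) and a gap of about 20 px to the body at (236,225). I'll ease it in.

Call:
carry_out([
  {"tx": -0.01, "ty": -0.5, "tz": 0, "wx": 0, "wy": 0, "wz": 0, "claw": 1},
  {"tx": -0.01, "ty": -0.4, "tz": 0, "wx": 0, "wy": 0, "wz": 0, "claw": 1},
  {"tx": -0.01, "ty": -0.3, "tz": 0, "wx": 0, "wy": 0, "wz": 0, "claw": 1},
  {"tx": 0, "ty": 0, "tz": 0, "wx": 0, "wy": 0, "wz": 0, "claw": 1},
])

```text
clock: 11.25
tcp_pos: [0.5386, -0.13, 0.0672]
orientation: [-0.0, 0.011, 1.0, -0.0]
wrist_force: [-1.7, -0.6, -8.4]
finger_gap: 0.0101
grip_force: 107.9
```

Call:
carry_out([
  {"tx": 0, "ty": -0.2, "tz": 0, "wx": 0, "wy": 0, "wz": 0, "claw": 1},
  {"tx": -0.01, "ty": -0.2, "tz": 0, "wx": 0, "wy": 0, "wz": 0, "claw": 1},
  {"tx": 0, "ty": 0, "tz": 0, "wx": 0, "wy": 0, "wz": 0, "claw": 1},
])

```text
clock: 11.62
tcp_pos: [0.5385, -0.1338, 0.0673]
orientation: [-0.0, 0.01, 1.0, -0.0]
wrist_force: [-1.9, 0.4, -8.2]
finger_gap: 0.0101
grip_force: 107.9
```

Call:
carry_out([
  {"tx": 0, "ty": -0.1, "tz": 0, "wx": 0, "wy": 0, "wz": 0, "claw": 1},
  {"tx": 0, "ty": -0.1, "tz": 0, "wx": 0, "wy": 0, "wz": 0, "claw": 1},
  {"tx": 0, "ty": 0, "tz": 0, "wx": 0, "wy": 0, "wz": 0, "claw": 1},
])

```text
clock: 12.0
tcp_pos: [0.5385, -0.1357, 0.0672]
orientation: [-0.0, 0.01, 1.0, 0.0]
wrist_force: [-3.0, 1.2, -8.2]
finger_gap: 0.0102
grip_force: 107.9
```

Call:
carry_out([
  {"tx": 0, "ty": -0.1, "tz": 0, "wx": 0, "wy": 0, "wz": 0, "claw": 1},
  {"tx": 0, "ty": 0, "tz": 0, "wx": 0, "wy": 0, "wz": 0, "claw": 1},
])

```text
clock: 12.25
tcp_pos: [0.5385, -0.1367, 0.0673]
orientation: [-0.0, 0.01, 1.0, 0.0]
wrist_force: [-2.2, 1.6, -8.1]
finger_gap: 0.0106
grip_force: 107.9
```

Call:
carry_out([
  {"tx": 0, "ty": -0.1, "tz": 0, "wx": 0, "wy": 0, "wz": 0, "claw": 1},
  {"tx": 0, "ty": 0, "tz": 0, "wx": 0, "wy": 0, "wz": 0, "claw": 1},
])

```text
clock: 12.5
tcp_pos: [0.5384, -0.1373, 0.0673]
orientation: [-0.0, 0.01, 1.0, 0.001]
wrist_force: [-2.5, 3.9, -6.6]
finger_gap: 0.0102
grip_force: 108.0
```

Call:
carry_out([
  {"tx": 0, "ty": -0.1, "tz": 0, "wx": 0, "wy": 0, "wz": 0, "claw": 1},
  {"tx": 0, "ty": 0, "tz": 0, "wx": 0, "wy": 0, "wz": 0, "claw": 1},
])

```text
clock: 12.75
tcp_pos: [0.5384, -0.1374, 0.0674]
orientation: [-0.0, 0.01, 1.0, 0.001]
wrist_force: [-2.9, 5.8, -6.1]
finger_gap: 0.0101
grip_force: 108.3
```

Call:
carry_out([
  {"tx": 0, "ty": -0.1, "tz": 0, "wx": 0, "wy": 0, "wz": 0, "claw": 1},
  {"tx": 0, "ty": 0, "tz": 0, "wx": 0, "wy": 0, "wz": 0, "claw": 1},
])

```text
clock: 13.0
tcp_pos: [0.5383, -0.1375, 0.0674]
orientation: [-0.0, 0.01, 1.0, 0.002]
wrist_force: [-3.0, 9.3, -4.9]
finger_gap: 0.0104
grip_force: 108.6
```

Call:
carry_out([
  {"tx": 0, "ty": 0, "tz": -0.05, "wx": 0, "wy": 0, "wz": 0, "claw": 1},
  {"tx": 0, "ty": 0, "tz": -0.05, "wx": 0, "wy": 0, "wz": 0, "claw": 1},
  {"tx": 0, "ty": 0, "tz": 0, "wx": 0, "wy": 0, "wz": 0, "claw": 1},
])

```text
clock: 13.38
tcp_pos: [0.5386, -0.1375, 0.0667]
orientation: [0.0, 0.01, 1.0, 0.002]
wrist_force: [-3.6, 9.1, -2.7]
finger_gap: 0.0101
grip_force: 108.7
```

Call:
carry_out([
  {"tx": 0, "ty": 0, "tz": -0.05, "wx": 0, "wy": 0, "wz": 0, "claw": 1},
  {"tx": 0, "ty": 0.15, "tz": 0, "wx": 0, "wy": 0, "wz": 0, "claw": 1},
  {"tx": 0, "ty": 0, "tz": 0, "wx": 0, "wy": 0, "wz": 0, "claw": 0.3},
  {"tx": 0, "ty": 0, "tz": 0, "wx": 0, "wy": 0, "wz": 0, "claw": 0},
  {"tx": 0, "ty": 0, "tz": 0, "wx": 0, "wy": 0, "wz": 0, "claw": 0},
  {"tx": 0, "ty": 0, "tz": 0, "wx": 0, "wy": 0, "wz": 0, "claw": 0},
])

```text
clock: 14.12
tcp_pos: [0.5392, -0.1387, 0.0663]
orientation: [0.001, 0.011, 1.0, -0.0]
wrist_force: [0.2, 0.0, 0.9]
finger_gap: 0.0427
grip_force: 0.0
```

Call:
carry_out([
  {"tx": 0, "ty": 0, "tz": 2, "wx": 0, "wy": 0, "wz": 0, "claw": 0},
  {"tx": 0, "ty": 0, "tz": 3, "wx": 0, "wy": 0, "wz": 0, "claw": -0.3},
  {"tx": 0, "ty": 0, "tz": 3, "wx": 0, "wy": 0, "wz": 0, "claw": -0.6},
  {"tx": 0, "ty": 0, "tz": 2, "wx": 0, "wy": 0, "wz": 0, "claw": -0.7},
  {"tx": -1, "ty": 0, "tz": 1, "wx": 0, "wy": 0, "wz": 0, "claw": -0.7},
  {"tx": 0, "ty": 0, "tz": 0, "wx": 0, "wy": 0, "wz": 0, "claw": -0.7},
])

```text
clock: 14.88
tcp_pos: [0.5279, -0.1382, 0.1762]
orientation: [0.0, 0.011, 1.0, -0.0]
wrist_force: [0.7, 0.0, -0.9]
finger_gap: 0.0727
grip_force: 0.0
```

```bash
python3 - <<'E'
from m import *
c=grab('wrist'); pickle.dump(c,open('w7.pkl','wb')); cv2.imwrite('pics/w7.png',c['image'])
s=c['state'];print(s['clock'],s['tcp_pos'],s['orientation'],s['wrist_force'],s['ft_torque'],s['joint_pos'].round(2),s['finger_gap'])
E
```

```text
14.875 [ 0.52794563 -0.13824041  0.17616175] [ 1.70711328e-04  1.05735040e-02  9.99944082e-01 -7.42098616e-05] [ 0.7423227   0.02198411 -0.94296627] [ 0.03898801 -0.04196087 -0.02801809] [-0.4   0.28 -0.14  1.15 -0.   -0.38] 0.0727497737575215
```

View pics/w7.png

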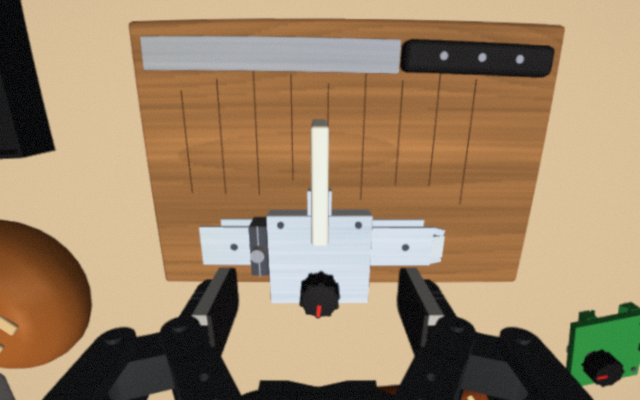

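The stop lies on the rail touching the collar (body edge at 268, collar 250–269). The knob is at (320,294), with its red mark at (318,311). Next I'll locate the knob axis.

```bash
python3 - <<'E'
from m import *
c=pickle.load(open('w7.pkl','rb')); P=cloud(c); z=P[...,2]
hsv=cv2.cvtColor(c['image'],cv2.COLOR_BGR2HSV); H,S,V=[hsv[...,i].astype(int) for i in range(3)]
u=np.zeros(H.shape,bool); u[255:325,290:350]=1
m=u&(abs(z-.0795)<.004)&((V<90)|(S>140)); print('knob top',m.sum(),rect(P[m]),np.median(z[m]))
(cx,cy),r=cv2.minEnclosingCircle(np.argwhere(m)[:,::-1].astype(np.float32)); k=onplane(c,[(cx,cy)],.0795)[0]; print('circle',cx,cy,r,k)
rm=u&(H<8)&(S>150); q=onplane(c,np.argwhere(rm).mean(0)[::-1],.0795)[0]; d=q-k; print('red angle',np.arctan2(d[1],d[0]),d)
# plate and body
pl=(V>150)&(abs(z-.0965)<.005)&(S<70); pl[:, :290]=0;pl[:,350:]=0; mid=[(np.where(pl[r])[0].mean(),r) for r in range(135,235,3) if pl[r].sum()>8]
Q=onplane(c,mid,.0965); kk=np.polyfit(Q[:,0],Q[:,1],1); yaw=np.arctan(kk[0]); print('plate yaw',yaw,'y at x=.535',np.polyval(kk,.535),'knob y pred',np.polyval(kk,k[0]))
b=onplane(c,[(268,214),(371,212),(270,301),(368,303)],.05); print(b.round(4))
print('collar face edge', onplane(c,[(269,222)],.05))
E
```

```text
knob top 1064 [ 606.7 -138.    31.1   32.4   84.6] 0.0793429747956468
circle 319.05279541015625 298.6823425292969 19.781038284301758 [ 0.60588565 -0.13790028  0.0795    ]
red angle -0.13897748068693666 [ 0.00813233 -0.00113754  0.        ]
plate yaw -0.02184997015963515 y at x=.535 -0.13648668349512327 knob y pred -0.13803577934014985
[[ 0.5417 -0.1795  0.05  ]
 [ 0.5418 -0.0929  0.05  ]
 [ 0.6271 -0.1835  0.05  ]
 [ 0.6312 -0.0928  0.05  ]]
collar face edge [[ 0.54895271 -0.17912524  0.05      ]]
```

Call:
carry_out([
  {"tx": 2.5, "ty": 0, "tz": 0, "wx": 0, "wy": 0, "wz": 0.185, "claw": -0.7},
  {"tx": 2.7, "ty": 0, "tz": -1, "wx": 0, "wy": 0, "wz": 0.185, "claw": -0.7},
  {"tx": 2.7, "ty": 0.02, "tz": -2, "wx": 0, "wy": 0, "wz": 0.185, "claw": -0.7},
  {"tx": 0, "ty": 0, "tz": -2.5, "wx": 0, "wy": 0, "wz": 0.185, "claw": -0.7},
  {"tx": 0, "ty": 0, "tz": -2.5, "wx": 0, "wy": 0, "wz": 0, "claw": -0.7},
  {"tx": 0, "ty": 0, "tz": -2.5, "wx": 0, "wy": 0, "wz": 0, "claw": -0.7},
  {"tx": 0, "ty": 0, "tz": -1.7, "wx": 0, "wy": 0, "wz": 0, "claw": -0.5},
  {"tx": 0, "ty": 0, "tz": 0, "wx": 0, "wy": 0, "wz": 0, "claw": -0.2},
], newtons=80)

```text
clock: 15.92
tcp_pos: [0.606, -0.1375, 0.0517]
orientation: [-0.002, -0.352, 0.936, 0.001]
wrist_force: [0.4, -0.1, -0.2]
finger_gap: 0.0516
grip_force: 0.0
```

```bash
cat > s.py <<'E'
from h import *
T=[];F=[]
s=env.get_state(); q=s['orientation']
print('t',s['clock'],'p',np.array(s['tcp_pos']).round(4),'a',round(float(2*np.arctan2(q[2],q[1])),4),'F',np.array(s['wrist_force']).round(1),'T',np.array(s['ft_torque']).round(3),'gap',round(s['finger_gap'],4),'grip',round(s['grip_force'],1),'j6',round(s['joint_pos'][5],2),'tau6',round(s['tau'][5],3))
E
python3 s.py
```

```text
t 15.925 p [ 0.606  -0.1375  0.0517] a 3.8607 F [ 0.4 -0.1 -0.2] T [-0.014 -0.023  0.074] gap 0.0516 grip 0.0 j6 -1.07 tau6 0.0
```

Call:
carry_out([
  {"tx": 0.1, "ty": -0.03, "tz": 0.3, "wx": 0, "wy": 0, "wz": 0, "claw": 0},
  {"tx": 0, "ty": 0, "tz": 0, "wx": 0, "wy": 0, "wz": 0, "claw": 0.3},
  {"tx": 0, "ty": 0, "tz": 0, "wx": 0, "wy": 0, "wz": 0, "claw": 1},
  {"tx": 0, "ty": 0, "tz": 0, "wx": 0, "wy": 0, "wz": 0, "claw": 1},
  {"tx": 0, "ty": 0, "tz": 0, "wx": 0, "wy": 0, "wz": 0, "claw": 1},
])

```text
clock: 16.55
tcp_pos: [0.6091, -0.1378, 0.0591]
orientation: [0.001, -0.352, 0.936, -0.0]
wrist_force: [-3.0, 2.8, 6.3]
finger_gap: 0.0295
grip_force: 78.5
```

```bash
python3 s.py
```

```text
t 16.55 p [ 0.6091 -0.1378  0.0591] a 3.8613 F [-3.   2.8  6.3] T [ 0.589  0.584 -0.035] gap 0.0295 grip 78.5 j6 -1.07 tau6 -0.022
```

Call:
carry_out([
  {"tx": 0, "ty": 0, "tz": 0.1, "wx": 0, "wy": 0, "wz": -0.1, "claw": 1},
  {"tx": 0, "ty": 0, "tz": 0, "wx": 0, "wy": 0, "wz": -0.1, "claw": 1},
  {"tx": 0, "ty": 0, "tz": 0, "wx": 0, "wy": 0, "wz": -0.1, "claw": 1},
  {"tx": 0, "ty": 0, "tz": 0, "wx": 0, "wy": 0, "wz": -0.1, "claw": 1},
])

```text
clock: 17.05
tcp_pos: [0.6093, -0.1383, 0.0592]
orientation: [0.001, -0.158, 0.987, -0.0]
wrist_force: [-0.7, -0.2, -0.9]
finger_gap: 0.0291
grip_force: 79.2
```

```bash
python3 s.py
```

```text
t 17.05 p [ 0.6093 -0.1383  0.0592] a 3.4582 F [-0.7 -0.2 -0.9] T [ 0.022 -0.017  0.15 ] gap 0.0291 grip 79.2 j6 -0.67 tau6 -0.657
```

Call:
carry_out([
  {"tx": 0, "ty": 0, "tz": 0, "wx": 0, "wy": 0, "wz": -0.1, "claw": 1},
  {"tx": 0, "ty": 0, "tz": 0, "wx": 0, "wy": 0, "wz": -0.1, "claw": 1},
  {"tx": 0, "ty": 0, "tz": 0, "wx": 0, "wy": 0, "wz": 0, "claw": 1},
])

```text
clock: 17.42
tcp_pos: [0.6094, -0.1386, 0.0591]
orientation: [0.001, -0.06, 0.998, -0.0]
wrist_force: [0.4, 0.5, 2.5]
finger_gap: 0.0295
grip_force: 79.4
```

```bash
python3 s.py
```

```text
t 17.425 p [ 0.6094 -0.1386  0.0591] a 3.2617 F [0.4 0.5 2.5] T [ 0.033  0.001 -0.087] gap 0.0295 grip 79.4 j6 -0.47 tau6 0.217
```

Call:
carry_out([
  {"tx": 0, "ty": 0, "tz": 0, "wx": 0, "wy": 0, "wz": -0.04, "claw": 1},
  {"tx": 0, "ty": 0, "tz": 0, "wx": 0, "wy": 0, "wz": -0.04, "claw": 1},
  {"tx": 0, "ty": 0, "tz": 0, "wx": 0, "wy": 0, "wz": -0.04, "claw": 1},
])

```text
clock: 17.8
tcp_pos: [0.6094, -0.1388, 0.0592]
orientation: [0.001, -0.0, 1.0, -0.001]
wrist_force: [-0.7, -1.2, 2.7]
finger_gap: 0.0295
grip_force: 79.5
```

```bash
python3 s.py
```

```text
t 17.8 p [ 0.6094 -0.1388  0.0592] a 3.1418 F [-0.7 -1.2  2.7] T [-0.191  0.071  0.118] gap 0.0295 grip 79.5 j6 -0.35 tau6 -0.202
```

Call:
carry_out([
  {"tx": 0, "ty": 0, "tz": 0, "wx": 0, "wy": 0, "wz": -0.04, "claw": 1},
  {"tx": 0, "ty": 0, "tz": 0, "wx": 0, "wy": 0, "wz": -0.04, "claw": 1},
])

```text
clock: 18.05
tcp_pos: [0.6094, -0.1389, 0.0591]
orientation: [0.001, 0.04, 0.999, -0.001]
wrist_force: [-0.8, -1.0, 1.8]
finger_gap: 0.0292
grip_force: 79.5
```

```bash
python3 s.py
```

```text
t 18.05 p [ 0.6094 -0.1389  0.0591] a 3.0617 F [-0.8 -1.   1.8] T [-0.248  0.082  0.103] gap 0.0292 grip 79.5 j6 -0.27 tau6 -0.201
```

Call:
carry_out([
  {"tx": 0, "ty": 0, "tz": 0, "wx": 0, "wy": 0, "wz": -0.04, "claw": 1},
  {"tx": 0, "ty": 0, "tz": 0, "wx": 0, "wy": 0, "wz": -0.04, "claw": 1},
])

```text
clock: 18.3
tcp_pos: [0.6094, -0.139, 0.0591]
orientation: [0.001, 0.08, 0.997, -0.001]
wrist_force: [-0.6, -1.1, 1.7]
finger_gap: 0.0293
grip_force: 79.5
```

```bash
python3 s.py
```

```text
t 18.3 p [ 0.6094 -0.139   0.0591] a 2.9817 F [-0.6 -1.1  1.7] T [-0.289  0.146  0.199] gap 0.0293 grip 79.5 j6 -0.19 tau6 -0.2
```

Call:
carry_out([
  {"tx": 0, "ty": 0, "tz": 0, "wx": 0, "wy": 0, "wz": -0.04, "claw": 1},
  {"tx": 0, "ty": 0, "tz": 0, "wx": 0, "wy": 0, "wz": -0.04, "claw": 1},
])

```text
clock: 18.55
tcp_pos: [0.6093, -0.1392, 0.0591]
orientation: [0.001, 0.12, 0.993, -0.001]
wrist_force: [-1.0, -1.0, 1.8]
finger_gap: 0.0296
grip_force: 79.5
```

```bash
python3 s.py
```

```text
t 18.55 p [ 0.6093 -0.1392  0.0591] a 2.9015 F [-1.  -1.   1.8] T [-0.366  0.155  0.134] gap 0.0296 grip 79.5 j6 -0.11 tau6 -0.158
```

Call:
carry_out([
  {"tx": 0, "ty": 0, "tz": 0, "wx": 0, "wy": 0, "wz": -0.04, "claw": 1},
  {"tx": 0, "ty": 0, "tz": 0, "wx": 0, "wy": 0, "wz": -0.04, "claw": 1},
])

```text
clock: 18.8
tcp_pos: [0.6093, -0.1393, 0.0591]
orientation: [0.001, 0.159, 0.987, -0.001]
wrist_force: [-0.5, -2.5, 0.9]
finger_gap: 0.0291
grip_force: 79.5
```

```bash
python3 s.py
```

```text
t 18.8 p [ 0.6093 -0.1393  0.0591] a 2.8218 F [-0.5 -2.5  0.9] T [-0.488  0.13   0.283] gap 0.0291 grip 79.5 j6 -0.03 tau6 -0.013
```

Call:
carry_out([
  {"tx": 0, "ty": 0, "tz": 0, "wx": 0, "wy": 0, "wz": -0.04, "claw": 1},
  {"tx": 0, "ty": 0, "tz": 0, "wx": 0, "wy": 0, "wz": -0.04, "claw": 1},
])

```text
clock: 19.05
tcp_pos: [0.6094, -0.1393, 0.0591]
orientation: [0.001, 0.198, 0.98, -0.001]
wrist_force: [-0.3, -2.7, 1.4]
finger_gap: 0.0293
grip_force: 79.5
```

```bash
python3 s.py
```

```text
t 19.05 p [ 0.6094 -0.1393  0.0591] a 2.742 F [-0.3 -2.7  1.4] T [-0.536  0.127  0.428] gap 0.0293 grip 79.5 j6 0.05 tau6 0.044
```

Call:
carry_out([
  {"tx": 0, "ty": 0, "tz": 0, "wx": 0, "wy": 0, "wz": -0.03, "claw": 1},
])

```text
clock: 19.18
tcp_pos: [0.6093, -0.1394, 0.0591]
orientation: [0.001, 0.213, 0.977, -0.001]
wrist_force: [-0.7, -3.3, 3.1]
finger_gap: 0.0298
grip_force: 79.7
```

```bash
python3 s.py
```

```text
t 19.175 p [ 0.6093 -0.1394  0.0591] a 2.7114 F [-0.7 -3.3  3.1] T [-0.811  0.175  0.587] gap 0.0298 grip 79.7 j6 0.08 tau6 0.344
```

Call:
carry_out([
  {"tx": 0, "ty": 0, "tz": 0, "wx": 0, "wy": 0, "wz": -0.03, "claw": 1},
])

```text
clock: 19.3
tcp_pos: [0.6094, -0.1393, 0.059]
orientation: [0.001, 0.229, 0.973, -0.001]
wrist_force: [-1.2, -4.4, 4.9]
finger_gap: 0.0293
grip_force: 79.9
```

```bash
python3 s.py
```

```text
t 19.3 p [ 0.6094 -0.1393  0.059 ] a 2.6796 F [-1.2 -4.4  4.9] T [-0.775  0.091  0.194] gap 0.0293 grip 79.9 j6 0.11 tau6 -0.058
```

Call:
carry_out([
  {"tx": 0, "ty": 0, "tz": 0, "wx": 0, "wy": 0, "wz": 0, "claw": 1},
])

```text
clock: 19.42
tcp_pos: [0.6094, -0.1394, 0.0591]
orientation: [0.001, 0.229, 0.973, -0.001]
wrist_force: [-1.5, -3.9, 5.6]
finger_gap: 0.0296
grip_force: 79.9
```

```bash
python3 s.py; python3 - <<'E'
from m import *
c=grab('wrist'); pickle.dump(c,open('w8.pkl','wb')); print(env.get_state()['ft_torque'])
c=grab('wrist'); print(env.get_state()['ft_torque'])
h=cv2.cvtColor(c['image'],cv2.COLOR_BGR2HSV); H,S=h[...,0].astype(int),h[...,1].astype(int)
w=pickle.load(open('w7.pkl','rb'))
u=np.zeros(H.shape,bool); u[200:340,270:370]=1; rm=u&(H<8)&(S>150)
if rm.any(): 
    a=np.argwhere(rm)[:,::-1]; print('red px',a.mean(0),len(a), onplane(c,a.mean(0),.0795), cv2.fitLine(a.astype(np.float32),2,0,.01,.01).ravel())
E
```

```text
t 19.425 p [ 0.6094 -0.1394  0.0591] a 2.6796 F [-1.5 -3.9  5.6] T [-0.782  0.162  0.098] gap 0.0296 grip 79.9 j6 0.11 tau6 0.199
[-0.83997336  0.18728547  0.15444669]
[-0.8720181   0.20301306  0.1365666 ]
red px [302.50416667 304.875     ] 240 [[ 0.60961469 -0.14550385  0.0795    ]] [ 2.9416743e-01 -9.5575392e-01  3.0250418e+02  3.0487500e+02]
```

Call:
carry_out([
  {"tx": 0, "ty": 0, "tz": 0, "wx": 0, "wy": 0, "wz": -0.02, "claw": 1},
])

```text
clock: 19.65
tcp_pos: [0.6094, -0.1394, 0.059]
orientation: [0.001, 0.238, 0.971, -0.001]
wrist_force: [-2.9, -5.0, 7.3]
finger_gap: 0.0295
grip_force: 79.9
```

```bash
python3 s.py; python3 - <<'E'
from m import *
for f,zz in (('w7.pkl',.0965),('w8.pkl',.0965)):
    c=pickle.load(open(f,'rb')); P=cloud(c); z=P[...,2]; V=c['image'].min(2)
    m=(V>120)&(abs(z-.0965)<.006)&(abs(P[...,1]+.137)<.03)&(P[...,0]>.44)&(P[...,0]<.57)
    q=P[m]; print(f,m.sum(),rect(q))
    b=(V>120)&(abs(z-.05)<.004)&(P[...,0]>.53)&(P[...,0]<.58)&(abs(P[...,1]+.137)<.043); print('near edge x',np.percentile(P[b][:,0],[.5,2]))
E
```

```text
t 19.65 p [ 0.6094 -0.1394  0.059 ] a 2.6602 F [-2.9 -5.   7.3] T [-0.941  0.275  0.558] gap 0.0295 grip 79.9 j6 0.13 tau6 0.394
w7.pkl 2110 [ 508.7 -135.7   11.9   84.8   88.5]
near edge x [0.53291476 0.54039068]
w8.pkl 7878 [ 520.2 -136.2   12.7   63.    88.9]
near edge x [0.53258016 0.54036001]
```

Call:
carry_out([
  {"tx": 0, "ty": 0, "tz": 0, "wx": 0, "wy": 0, "wz": -0.025, "claw": 1},
])

```text
clock: 19.77
tcp_pos: [0.6094, -0.1393, 0.0591]
orientation: [0.001, 0.251, 0.968, -0.001]
wrist_force: [-2.1, -6.0, 5.6]
finger_gap: 0.0298
grip_force: 80.0
```

```bash
python3 s.py
```

```text
t 19.775 p [ 0.6094 -0.1393  0.0591] a 2.635 F [-2.1 -6.   5.6] T [-0.971  0.173  0.279] gap 0.0298 grip 80.0 j6 0.15 tau6 0.086
```

Call:
carry_out([
  {"tx": 0, "ty": -0.1, "tz": 0, "wx": 0, "wy": 0, "wz": -0.02, "claw": 1},
])

```text
clock: 19.9
tcp_pos: [0.6094, -0.1395, 0.059]
orientation: [0.001, 0.26, 0.966, 0.0]
wrist_force: [-1.0, -1.4, 6.8]
finger_gap: 0.0295
grip_force: 80.0
```

```bash
python3 s.py
```

```text
t 19.9 p [ 0.6094 -0.1395  0.059 ] a 2.6155 F [-1.  -1.4  6.8] T [-0.129  0.11   0.601] gap 0.0295 grip 80.0 j6 0.17 tau6 0.442
```

Call:
carry_out([
  {"tx": 0, "ty": 0, "tz": 0, "wx": 0, "wy": 0, "wz": -0.02, "claw": 1},
])

```text
clock: 20.02
tcp_pos: [0.6093, -0.1395, 0.059]
orientation: [0.001, 0.269, 0.963, -0.0]
wrist_force: [-2.0, -1.1, 3.7]
finger_gap: 0.0299
grip_force: 79.6
```

```bash
python3 s.py
```

```text
t 20.025 p [ 0.6093 -0.1395  0.059 ] a 2.596 F [-2.  -1.1  3.7] T [-0.225  0.106  0.639] gap 0.0299 grip 79.6 j6 0.19 tau6 0.55
```

Call:
carry_out([
  {"tx": 0, "ty": 0, "tz": 0, "wx": 0, "wy": 0, "wz": -0.015, "claw": 1},
])

```text
clock: 20.15
tcp_pos: [0.6093, -0.1395, 0.0589]
orientation: [0.001, 0.277, 0.961, 0.0]
wrist_force: [-1.7, -1.9, 5.9]
finger_gap: 0.0293
grip_force: 79.9
```

```bash
python3 s.py
```

```text
t 20.15 p [ 0.6093 -0.1395  0.0589] a 2.5803 F [-1.7 -1.9  5.9] T [-0.302  0.083  0.419] gap 0.0293 grip 79.9 j6 0.21 tau6 0.312
```

Call:
carry_out([
  {"tx": 0, "ty": 0, "tz": 0, "wx": 0, "wy": 0, "wz": 0, "claw": 0.2},
  {"tx": 0, "ty": 0, "tz": 0, "wx": 0, "wy": 0, "wz": 0, "claw": -0.3},
  {"tx": 0, "ty": 0, "tz": 0, "wx": 0, "wy": 0, "wz": 0, "claw": -0.5},
  {"tx": 0, "ty": 0, "tz": 1, "wx": 0, "wy": 0, "wz": 0, "claw": -0.5},
  {"tx": 0, "ty": 0, "tz": 3, "wx": 0, "wy": 0, "wz": 0, "claw": -0.5},
  {"tx": 0, "ty": 0, "tz": 4, "wx": 0, "wy": 0, "wz": 0, "claw": -0.5},
  {"tx": -3, "ty": 0, "tz": 4, "wx": 0, "wy": 0, "wz": 0, "claw": -0.5},
  {"tx": -3, "ty": 0, "tz": 1, "wx": 0, "wy": 0, "wz": 0, "claw": -0.5},
])

```text
clock: 21.15
tcp_pos: [0.5498, -0.1399, 0.1917]
orientation: [0.003, 0.277, 0.961, -0.0]
wrist_force: [-0.0, -0.3, -0.3]
finger_gap: 0.0642
grip_force: 0.0
```

Call:
carry_out([
  {"tx": -2, "ty": 0, "tz": 0, "wx": 0, "wy": 0, "wz": 0.185, "claw": -0.5},
  {"tx": 0, "ty": 0, "tz": 0, "wx": 0, "wy": 0, "wz": 0.185, "claw": -0.5},
  {"tx": 0, "ty": 0, "tz": 0, "wx": 0, "wy": 0, "wz": 0.17, "claw": -0.5},
  {"tx": 0, "ty": 0, "tz": 0, "wx": 0, "wy": 0, "wz": 0, "claw": -0.5},
])

```text
clock: 21.65
tcp_pos: [0.5287, -0.1393, 0.1886]
orientation: [0.0, 0.011, 1.0, -0.0]
wrist_force: [0.1, 0.4, 0.7]
finger_gap: 0.0643
grip_force: 0.0
```

```bash
python3 s.py; python3 - <<'E'
from m import *
c=grab('wrist'); pickle.dump(c,open('w9.pkl','wb')); P=cloud(c); z=P[...,2]
hsv=cv2.cvtColor(c['image'],cv2.COLOR_BGR2HSV); H,S,V=[hsv[...,i].astype(int) for i in range(3)]
near=(abs(P[...,0]-.607)<.03)&(abs(P[...,1]+.138)<.03)
m=near&(abs(z-.0795)<.004)&((V<90)|(S>140)); k=rect(P[m]); print('knob',m.sum(),k)
rm=near&(H<8)&(S>150)&(z>.07); q=P[rm].mean(0)*1000; print('red',q,np.arctan2(q[1]-k[1],q[0]-k[0]))
pl=(V>150)&(S<70)&(abs(z-.0965)<.005)&(abs(P[...,1]+.137)<.02)&(P[...,0]>.44)&(P[...,0]<.57); print('plate',rect(P[pl]))
b=(S<60)&(V>130)&(abs(z-.05)<.003)&(P[...,0]>.53)&(P[...,0]<.64)&(abs(P[...,1]+.13)<.08); print('body',rect(P[b]),np.percentile(P[b][:,1],[1,99]))
dk=(V<120)&(S<90)&(abs(z-.05)<.004)&(abs(P[...,0]-.57)<.03)&(P[...,1]<-.17)&(P[...,1]>-.22); print('collar',dk.sum(),np.percentile(P[dk][:,1],[1,99]))
E
```

```text
t 21.65 p [ 0.5287 -0.1393  0.1886] a 3.119 F [0.1 0.4 0.7] T [0.016 0.029 0.018] gap 0.0643 grip 0.0 j6 -0.38 tau6 -0.587
knob 986 [ 607.4 -138.2   30.7   33.4   83.7]
red [ 609.95243148 -146.77257789   79.51220938] -1.2814107703819386
plate [ 509.  -135.5   11.9   84.2   88.5]
body [ 580.  -145.2  106.5  100.7   88.9] [-0.1892795  -0.09318714]
collar 571 [-0.19793343 -0.17106162]
```

The knob turned 1.14–1.28 rad and the stop hasn't moved from home. The torque readings clear the threshold only narrowly, so I'll regrip and check it in tiny steps.

Call:
carry_out([
  {"tx": 2, "ty": 0, "tz": 0, "wx": 0, "wy": 0, "wz": -0.185, "claw": -0.5},
  {"tx": 3, "ty": 0, "tz": -1, "wx": 0, "wy": 0, "wz": -0.185, "claw": -0.5},
  {"tx": 3, "ty": 0, "tz": -4, "wx": 0, "wy": 0, "wz": -0.17, "claw": -0.5},
  {"tx": 0, "ty": 0, "tz": -4, "wx": 0, "wy": 0, "wz": 0, "claw": -0.5},
  {"tx": 0, "ty": 0, "tz": -3, "wx": 0, "wy": 0, "wz": 0, "claw": -0.5},
  {"tx": 0, "ty": 0, "tz": -1, "wx": 0, "wy": 0, "wz": 0, "claw": -0.3},
  {"tx": 0, "ty": 0, "tz": 0, "wx": 0, "wy": 0, "wz": 0, "claw": 0.2},
], newtons=80)

```text
clock: 22.58
tcp_pos: [0.6084, -0.1392, 0.0578]
orientation: [-0.0, 0.277, 0.961, 0.0]
wrist_force: [0.1, -0.4, -0.0]
finger_gap: 0.0386
grip_force: 0.0
```

Call:
carry_out([
  {"tx": 0, "ty": 0, "tz": 0, "wx": 0, "wy": 0, "wz": 0, "claw": 1},
  {"tx": 0, "ty": 0, "tz": 0, "wx": 0, "wy": 0, "wz": 0, "claw": 1},
  {"tx": 0, "ty": 0, "tz": 0, "wx": 0, "wy": 0, "wz": 0, "claw": 1},
])

```text
clock: 22.95
tcp_pos: [0.6091, -0.1396, 0.0592]
orientation: [0.001, 0.277, 0.961, -0.0]
wrist_force: [-2.4, 0.4, 3.9]
finger_gap: 0.0296
grip_force: 79.9
```

```bash
cat > s2.py <<'E'
from h import *
T=[]
for i in range(3):
    T.append(env.get_state()['ft_torque'][2]); read_camera('top')
s=env.get_state(); q=s['orientation']; T.append(s['ft_torque'][2])
print('a',round(float(2*np.arctan2(q[2],q[1])),4),'Tz',np.round(T,3),'F',np.round(s['wrist_force'],1),'p',np.round(s['tcp_pos'],4),'t',s['clock'],s['grip_force'])
E
python3 s2.py
```

```text
a 2.5808 Tz [0.208 0.186 0.228 0.184] F [-3.   0.5  4.8] p [ 0.6091 -0.1396  0.0591] t 23.1 80.09597182273865
```

Call:
carry_out([
  {"tx": 0, "ty": 0, "tz": 0, "wx": 0, "wy": 0, "wz": -0.008, "claw": 1},
])

```text
clock: 23.22
tcp_pos: [0.6091, -0.1396, 0.0591]
orientation: [0.001, 0.28, 0.96, -0.0]
wrist_force: [-2.6, 0.3, 5.4]
finger_gap: 0.0295
grip_force: 80.1
```

```bash
python3 s2.py
```

```text
a 2.5732 Tz [0.494 0.435 0.381 0.341] F [-3.3 -0.2  6.4] p [ 0.6091 -0.1396  0.0591] t 23.375 80.13801455497742
```

Call:
carry_out([
  {"tx": 0, "ty": 0, "tz": 0, "wx": 0, "wy": 0, "wz": -0.008, "claw": 1},
])

```text
clock: 23.5
tcp_pos: [0.6091, -0.1396, 0.0591]
orientation: [0.001, 0.284, 0.959, -0.0]
wrist_force: [-1.9, -0.5, 6.6]
finger_gap: 0.0293
grip_force: 80.1
```

```bash
python3 s2.py
```

```text
a 2.5654 Tz [0.57  0.553 0.476 0.405] F [-2.9 -1.1  5.6] p [ 0.6091 -0.1396  0.0591] t 23.65 80.13031840324402
```

Call:
carry_out([
  {"tx": 0, "ty": 0, "tz": 0, "wx": 0, "wy": 0, "wz": -0.01, "claw": 1},
])

```text
clock: 23.78
tcp_pos: [0.6091, -0.1396, 0.0591]
orientation: [0.001, 0.289, 0.957, -0.0]
wrist_force: [-3.0, -0.1, 6.0]
finger_gap: 0.0294
grip_force: 80.1
```

```bash
python3 s.py
```

```text
t 23.775 p [ 0.6091 -0.1396  0.0591] a 2.5552 F [-3.  -0.1  6. ] T [-0.079  0.607  0.501] gap 0.0294 grip 80.1 j6 0.23 tau6 0.35
```

Call:
carry_out([
  {"tx": 0, "ty": 0, "tz": 0, "wx": 0, "wy": 0, "wz": -0.01, "claw": 1},
])

```text
clock: 23.9
tcp_pos: [0.609, -0.1396, 0.0591]
orientation: [0.001, 0.294, 0.956, -0.0]
wrist_force: [-2.9, 0.1, 5.8]
finger_gap: 0.0296
grip_force: 80.1
```

```bash
python3 s.py
```

```text
t 23.9 p [ 0.609  -0.1396  0.0591] a 2.5451 F [-2.9  0.1  5.8] T [-0.002  0.497  0.498] gap 0.0296 grip 80.1 j6 0.24 tau6 0.44
```

Call:
carry_out([
  {"tx": 0, "ty": 0, "tz": 0, "wx": 0, "wy": 0, "wz": -0.015, "claw": 1},
])

```text
clock: 24.02
tcp_pos: [0.6091, -0.1396, 0.0591]
orientation: [0.001, 0.301, 0.954, -0.0]
wrist_force: [-3.5, 0.1, 5.7]
finger_gap: 0.0293
grip_force: 80.1
```

```bash
python3 s.py
```

```text
t 24.025 p [ 0.6091 -0.1396  0.0591] a 2.5303 F [-3.5  0.1  5.7] T [-0.132  0.622  0.75 ] gap 0.0293 grip 80.1 j6 0.26 tau6 0.551
```

Call:
carry_out([
  {"tx": 0, "ty": 0, "tz": 0, "wx": 0, "wy": 0, "wz": -0.015, "claw": 1},
])

```text
clock: 24.15
tcp_pos: [0.609, -0.1397, 0.0591]
orientation: [0.001, 0.308, 0.951, -0.0]
wrist_force: [-2.0, -0.2, 5.9]
finger_gap: 0.0294
grip_force: 80.1
```

```bash
python3 s.py
```

```text
t 24.15 p [ 0.609  -0.1397  0.0591] a 2.5155 F [-2.  -0.2  5.9] T [-0.173  0.593  0.791] gap 0.0294 grip 80.1 j6 0.27 tau6 0.692
```

The torque is now about 0.65–0.7 N m above free, clearly past hand-tight and below the limit. I'll let go.

Call:
carry_out([
  {"tx": 0, "ty": 0, "tz": 0, "wx": 0, "wy": 0, "wz": 0, "claw": 0.2},
  {"tx": 0, "ty": 0, "tz": 0, "wx": 0, "wy": 0, "wz": 0, "claw": -0.3},
  {"tx": 0, "ty": 0, "tz": 0, "wx": 0, "wy": 0, "wz": 0, "claw": -0.5},
  {"tx": 0, "ty": 0, "tz": 1, "wx": 0, "wy": 0, "wz": 0, "claw": -0.5},
  {"tx": 0, "ty": 0, "tz": 3, "wx": 0, "wy": 0, "wz": 0, "claw": -0.5},
  {"tx": 0, "ty": 0, "tz": 4, "wx": 0, "wy": 0, "wz": 0, "claw": -0.5},
  {"tx": -3, "ty": 0, "tz": 4, "wx": 0, "wy": 0, "wz": 0, "claw": -0.5},
  {"tx": -3, "ty": 0, "tz": 1, "wx": 0, "wy": 0, "wz": 0, "claw": -0.5},
])

```text
clock: 25.15
tcp_pos: [0.5499, -0.14, 0.1917]
orientation: [0.003, 0.308, 0.951, -0.0]
wrist_force: [-0.1, -0.8, 0.2]
finger_gap: 0.0641
grip_force: 0.0
```

Call:
carry_out([
  {"tx": -2, "ty": 0, "tz": 0, "wx": 0, "wy": 0, "wz": 0.185, "claw": -0.5},
  {"tx": 0, "ty": 0, "tz": 0, "wx": 0, "wy": 0, "wz": 0.185, "claw": -0.5},
  {"tx": 0, "ty": 0, "tz": 0, "wx": 0, "wy": 0, "wz": 0.185, "claw": -0.5},
  {"tx": 0, "ty": 0, "tz": 0, "wx": 0, "wy": 0, "wz": 0, "claw": -0.5},
])

```text
clock: 25.65
tcp_pos: [0.5287, -0.1394, 0.1886]
orientation: [0.001, 0.037, 0.999, -0.0]
wrist_force: [0.3, 0.1, 0.7]
finger_gap: 0.064
grip_force: 0.0
```

```bash
python3 s.py; python3 - <<'E'
from m import *
c=grab('wrist'); P=cloud(c); z=P[...,2]; h=cv2.cvtColor(c['image'],cv2.COLOR_BGR2HSV); S,V=h[...,1].astype(int),h[...,2].astype(int)
pl=(V>150)&(S<70)&(abs(z-.0965)<.005)&(abs(P[...,1]+.137)<.02)&(P[...,0]>.44)&(P[...,0]<.57); print('plate',rect(P[pl]))
g=c['image'][:,:,1].astype(int); f=lambda x,y:proj(c,[(x,y,.05)])[0].round(1)
# row along rail at x=.560: gap between collar and body?
for x in (.556,.562): 
    ys=np.arange(-.190,-.170,.002); print([int(g[int(round(v)),int(round(u))]) for u,v in (f(x,y) for y in ys)])
print(env.hand_in())
E
```

```text
t 25.65 p [ 0.5287 -0.1394  0.1886] a 3.0677 F [0.3 0.1 0.7] T [ 0.022 -0.011 -0.014] gap 0.064 grip 0.0 j6 -0.33 tau6 -0.643
plate [ 508.2 -135.6   12.    84.7   88.7]
[136, 91, 82, 74, 105, 209, 219, 217, 217, 216]
[143, 82, 80, 72, 120, 217, 218, 219, 218, 218]
the job is handed in; nothing more can be done
None
```

The loaf stop is home against the collar, its knob tightened to about 0.65–0.7 N m above free (past hand-tight, under the 0.8 limit) and released; the job is handed in at 25.7 s, with the verdict not shown.

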